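# Dock the tube blocks with their cam locks, then lock the hub collar

### The job

Get the heating station ready: put every tube block that is on the bench into the dock whose bay fits its width, stud towards the cam, and turn that dock's cam lock clockwise until it has drawn the block fully tight; a cam left part-turned has to be turned back to open first. Turn the cam of a dock that stays empty fully clockwise too, and once every dock is locked turn the supply hub's lock collar clockwise until its lug stands over the locked mark. Do not disturb the other things on the bench.

Things in the scene. Friction and masses are not known exactly. Their poses are not given: they have to be found in the camera images.
- block_narrow: loose aluminium block 70 long (x) x 36 wide (y) x 62 high, 0.32 kg, 1 row(s) of 4 dark wells on top; origin: centre of underside. May be absent. A steel stud leaves the +x face 30 above the underside: neck 8 thick, upright barrel head 14 across, 26 high, its axis 75 from the block's centre. Grip across the width, 46 above the underside
- block_middle: loose aluminium block 70 long (x) x 48 wide (y) x 62 high, 0.32 kg, 2 row(s) of 4 dark wells on top; origin: centre of underside. May be absent. A steel stud leaves the +x face 30 above the underside: neck 8 thick, upright barrel head 14 across, 26 high, its axis 75 from the block's centre. Grip across the width, 46 above the underside
- block_wide: loose aluminium block 70 long (x) x 60 wide (y) x 62 high, 0.32 kg, 3 row(s) of 4 dark wells on top; origin: centre of underside. May be absent. A steel stud leaves the +x face 30 above the underside: neck 8 thick, upright barrel head 14 across, 26 high, its axis 75 from the block's centre. Grip across the width, 46 above the underside
- dock_narrow: fixed dock for the 36 block: plate 10 thick, white bay walls 40 apart, lips to 30 above the table. Origin: table level, x to its cam. The block stands on the plate, axes as the dock's, stud to the cam. Lower it in with its origin at dock x=-7 to -10.5 (aim -8.7; sprung pads and a 13 wide fork for the neck, both 49 to 55 high, ahead; lip behind); drawn tight it is at x=0. Uncammed, the pads push it back with 5 to 10 N
- dock_middle: fixed dock for the 48 block: plate 10 thick, white bay walls 52 apart, lips to 30 above the table. Origin: table level, x to its cam. The block stands on the plate, axes as the dock's, stud to the cam. Lower it in with its origin at dock x=-7 to -10.5 (aim -8.7; sprung pads and a 13 wide fork for the neck, both 49 to 55 high, ahead; lip behind); drawn tight it is at x=0. Uncammed, the pads push it back with 5 to 10 N
- dock_wide: fixed dock for the 60 block: plate 10 thick, white bay walls 64 apart, lips to 30 above the table. Origin: table level, x to its cam. The block stands on the plate, axes as the dock's, stud to the cam. Lower it in with its origin at dock x=-7 to -10.5 (aim -8.7; sprung pads and a 13 wide fork for the neck, both 49 to 55 high, ahead; lip behind); drawn tight it is at x=0. Uncammed, the pads push it back with 5 to 10 N
- cam_narrow_grip (a point): middle of the black wing on dock_narrow's cam lock, on the vertical cam axis 97 ahead of the dock origin, 80 above the table. Wing 54 long (point y), 16 thick (point x), 59 to 95 above the table. Below it a steel cam 92 across with a curved slotted wall, top 56 above the table. Turns with the cam
- cam_narrow (a joint): cam angle, rad, clockwise from above, 0 to 1.65. 0 = open, wing across the stud's direction. The stud head can be lowered in only at 0 to 0.3; beyond, the wall blocks it. From about 0.5 the wall catches the head and draws it; from 1.4 the block is fully drawn (wing nearly in line with the stud). Stays where left; takes 0.2 N m, to 0.5 with a block
- cam_middle_grip (a point): middle of the black wing on dock_middle's cam lock, on the vertical cam axis 97 ahead of the dock origin, 80 above the table. Wing 54 long (point y), 16 thick (point x), 59 to 95 above the table. Below it a steel cam 92 across with a curved slotted wall, top 56 above the table. Turns with the cam
- cam_middle (a joint): cam angle, rad, clockwise from above, 0 to 1.65. 0 = open, wing across the stud's direction. The stud head can be lowered in only at 0 to 0.3; beyond, the wall blocks it. From about 0.5 the wall catches the head and draws it; from 1.4 the block is fully drawn (wing nearly in line with the stud). Stays where left; takes 0.2 N m, to 0.5 with a block
- cam_wide_grip (a point): middle of the black wing on dock_wide's cam lock, on the vertical cam axis 97 ahead of the dock origin, 80 above the table. Wing 54 long (point y), 16 thick (point x), 59 to 95 above the table. Below it a steel cam 92 across with a curved slotted wall, top 56 above the table. Turns with the cam
- cam_wide (a joint): cam angle, rad, clockwise from above, 0 to 1.65. 0 = open, wing across the stud's direction. The stud head can be lowered in only at 0 to 0.3; beyond, the wall blocks it. From about 0.5 the wall catches the head and draws it; from 1.4 the block is fully drawn (wing nearly in line with the stud). Stays where left; takes 0.2 N m, to 0.5 with a block
- hub: fixed round grey supply hub, 92 across, 22 high; origin at table level on its axis. A small raised aluminium bar on its rim in the direction of its own -x is the locked mark; two small dots show the open position
- collar_grip (a point): centre of the black knurled lock collar on the hub, 44 above the table; collar 56 across, 23 to 57 above the table, with one pointer lug (white line on top) reaching 43 from the axis, 34 to 48 above the table. The point turns with the collar; in its frame the lug points at pi + 1.3 rad (counter-clockwise from x)
- collar (a joint): collar angle, rad, 0 to 1.9, growing clockwise seen from above; 1.3 = lug exactly over the locked mark. It is no end stop: the collar turns past it. Stays where left; turns with about 0.15 N m
- tip_box: bystander: clear plastic tip box 120 x 82 x 55, origin at the centre of its underside; leave it alone
- beaker: bystander: glass beaker 72 across, 85 high, origin at the centre of its underside; leave it alone
- reagent: bystander: reagent jar 64 across, 120 high, origin at the centre of its underside; leave it alone
- buffer: bystander: amber bottle 60 across, 150 high, origin at the centre of its underside; leave it alone
- tube_rack: bystander: white tube rack 60 x 160, 45 high (tubes to 68), origin at the centre of its underside; leave it alone
- weigh_cup: bystander: white cup 70 across, 60 high, origin at the centre of its underside; leave it alone
Mind the look-alikes: they are no part of the job. What is shaped like the block_narrow but red is not meant.

How it is judged:
By the outcome, as a careful person would: the job done as asked, in the order asked, and still so for the second after the job is handed in, with the robot touching nothing.
Of block_narrow, block_middle, block_wide only 2 to 3 are there at a start; the rules pass over those that are not, and their reading is None.
At some moment in a run one of block_narrow, block_middle, block_wide may be knocked a few centimetres aside while the robot is not near it.
It also fails if it takes over 210 s, if anything falls off the work surface, if the arm or the gripper's body presses on something with over 40 N, if the wrist force passes 120 N, or if a joint passes its speed limit or range.

### The arm

A 6-joint arm with a two-finger parallel gripper is mounted at the origin on the work surface. World frame = base frame: x ahead of the robot, y to its left, z up, the work surface at z = 0. Lengths are in m, angles in rad, forces in N, time in s.
With the tool pointing down it reaches from about 0.275 to 0.75 m from the base axis. Payload 10.2 kg.
Tool frame: the origin (TCP) lies on the centre line of the jaws, within the pads' length; the fingertips stand 14 mm ahead of it and the grasp point (between the pads) lies 5 mm behind it; y points along the fingers, z is the direction in which the jaws open and shut, and the axes are right-handed (so a half turn about y gives the same grasp; the last joint's range is limited). The gripper opens to 88 mm and grips with 3 to 60 N. Pads are 18 mm wide; open, the fingers measure 123 mm over their backs; the gripper's body (75 mm by 187 mm) begins 45 mm behind the grasp point.
Start: joints at [1.116, 0.313, 1.498, -0, 1.331, -0.223], TCP at [0.121, 0.511, 0.253] pointing down, gripper open.
Joint ranges: [-2.94, 2.94], [-0.97, 2.17], [0.19, 2.56], [-1.23, 4.37], [0.02, 3.11], [-2.88, 2.88]. Speed limits (rad/s): [2.39, 2.39, 3.01, 3.14, 3.14, 3.14].

### API

Orientations are given as a unit quaternion [x, y, z, w].
In Python, from bench import arm, camera, get_calibration, job, regions_of gives the robot as it stands.
- The arm moves only by the shell command python3 -m creep 'ROWS'. ROWS is JSON, one flat list of numbers, 5 for each row, row after row: the shift along the world's x, y, z in m, then the turn about the world's z in rad, then the opening, from 0 (shut) to 1 (fully open). A call has 1 to 5 rows; each row shifts and turns the commanded pose from where the row before left it; what a row does not reach is not made up. A row lasts 1/12 s, in which the tool goes at most 41.7 mm and 7.16 degrees, less where a joint would pass 70% of its speed; a pose out of reach is approached as far as the arm can. A call is refused whole if a number of a shift passes 0.0417 or a number of a turn 0.125, either way. A call with a gripper value outside its range is refused whole. The fingers move at their own pace and stop on an object; the grip force is fixed at half the most. Time passes only in rows, so rows that do not move let the fingers close. It gives the time, the measured TCP pose, the force and the opening at its end, in the units of the state.
- arm.get_state(): the state, without advancing time (a new reading comes with each control period).
- camera(name): name is "scene" or "top"; returns the picture (384x512x3 uint8, red, green, blue); there is no depth.
- get_calibration(name): a dict with "K" (3x3 intrinsics, pixels), "k1" (the pictures are not rectified: a ray, as slopes to the right and down, at radius r is drawn at 1 + k1 r^2 times it, then the intrinsics apply), "eye" and "orientation" of the camera in the world. Camera axes: x right, y down, z forward; pixel columns grow to the right and rows downward; lengths in m; the calibration is good to about 2 mm. A picture is of the moment at which its call begins. get_calibration takes no time and is no camera call.
- job.finish_job(): hands the job in, once; it reports no verdict.
Trained networks look in the newest picture that a camera, given by its name, has taken for a name from the list of things; names that differ only in an ending like _2 or _b are one class to them, and where a whole thing is asked for, a point or a joint stands for the part that bears it (a point fixed in the world has none). Each returns a list of dicts, best first, with "confidence" (0 to 1); they miss things now and then, are a little off and sometimes report something else, mostly with a low value. They report only what shows in the picture. A call takes as long as a camera call. They do not tell look-alikes from the thing itself.
- regions_of(camera, label): "pixels" (384x512 bool, what is visible of it) and "point" ([column, row] in pixels, amid what is visible of it).
The state is a dict: "time_s": time; "qpos": joint angles; "joint_velocities": joint speeds; "joint_efforts": joint torques, N m; "tcp_pos": TCP position; "eef_rot": TCP orientation; "force": force on the tool from outside, world axes, zero at the start; "wrist_torque": the same for the moment, N m; "gripper_width": finger opening in m.
Only numpy, scipy, OpenCV 4.12 (cv2) and the standard library are available. Lean on these libraries where they do the work, as an engineer would, in place of code of your own. Each camera call takes 0.05 s, during which the arm holds its last target.

## Working session

There is one attempt and no reset: what is moved stays moved. The work goes in short steps, Python scripts to look and compute and a shell command to move; the robot and the scene stay as the last step left them, time stands still between calls to the robot, and variables do not carry over. Pictures are saved under pics/ and viewed, and the job is handed in when it is done.

```bash
ls; mkdir -p pics; python3 - <<'E'
from bench import arm,camera,get_calibration
import cv2
for n in("scene","top"):
    im=camera(n); cv2.imwrite(f"pics/{n}0.png",cv2.resize(im[:,:,::-1],(800,600),interpolation=cv2.INTER_CUBIC))
    print(n,get_calibration(n))
print(arm.get_state())
E
```

```text
pics
scene {'K': array([[478.63433599,   0.        , 254.39930392],
       [  0.        , 478.63433599, 185.02536868],
       [  0.        ,   0.        ,   1.        ]]), 'k1': -0.20347514919540025, 'eye': array([1.19415804, 0.68970836, 1.35711406]), 'orientation': array([ 0.36052707,  0.87537186, -0.29756105, -0.12329542])}
top {'K': array([[479.54422445,   0.        , 256.04439874],
       [  0.        , 479.54422445, 201.88702711],
       [  0.        ,   0.        ,   1.        ]]), 'k1': -0.2007021700873915, 'eye': array([ 0.28684453, -0.00844454,  1.53788954]), 'orientation': array([-0.69625754,  0.71324613, -0.05603039,  0.05801715])}
{'time_s': 0.1, 'qpos': array([ 1.11557221e+00,  3.13359650e-01,  1.49830747e+00, -4.81883577e-06,
        1.33099425e+00, -2.23409703e-01]), 'joint_velocities': array([ 0.00057124, -0.00210606, -0.00182795,  0.00068663, -0.0025389 ,
       -0.00125159]), 'joint_efforts': array([ 3.39108010e-03, -4.02814078e+01, -2.52645457e+01,  6.95873564e-02,
        3.41828540e-02, -7.69289204e-05]), 'tcp_pos': array([0.12054906, 0.51078038, 0.25225608]), 'eef_rot': array([ 0.70271909, -0.08189917,  0.08165076, -0.70200538]), 'force': array([-0.50149422,  0.10999377,  0.26021045]), 'wrist_torque': array([-0.02659892,  0.06771026, -0.00127976]), 'gripper_width': 0.0878133197845475}
```

View pics/scene0.png

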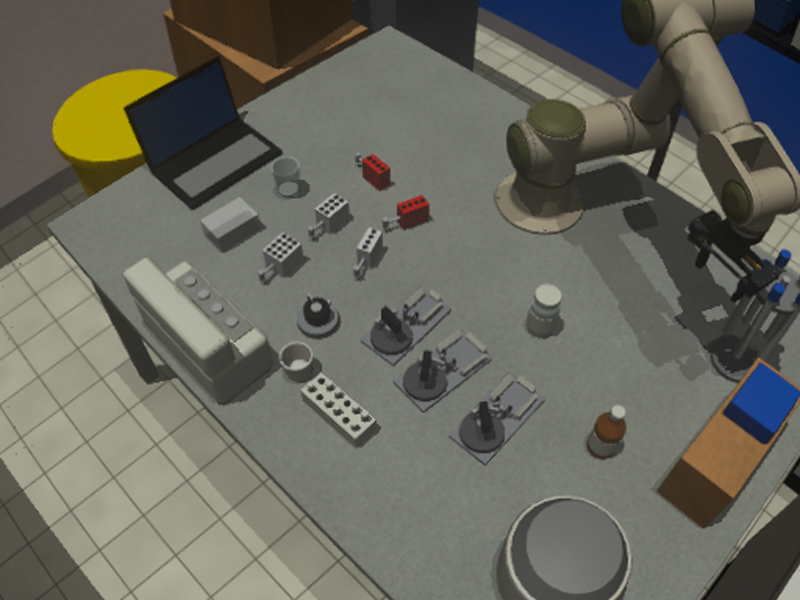

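View pics/top0.png

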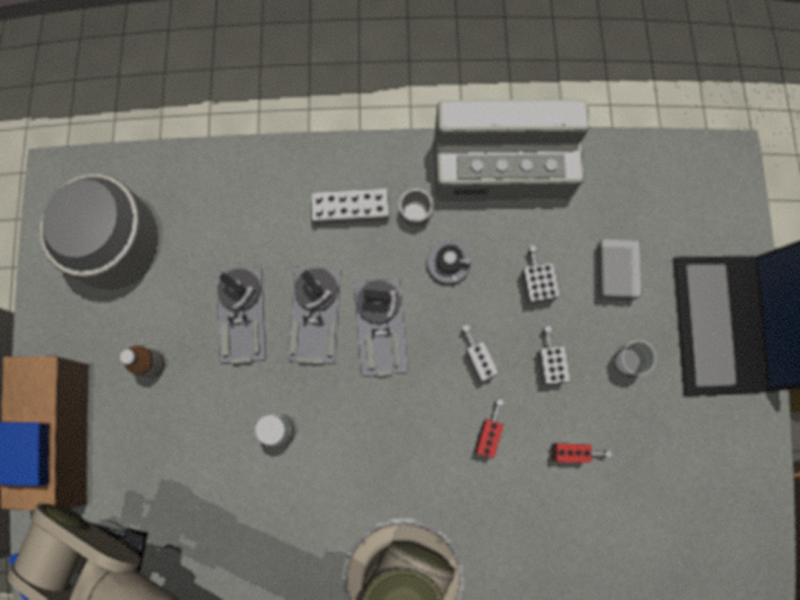

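```bash
cat > h.py <<'E'
import numpy as np,cv2
from scipy.spatial.transform import Rotation as R
from bench import arm,camera,get_calibration,regions_of
C={n:get_calibration(n) for n in("scene","top")}
def proj(n,P):
    c=C[n];P=np.atleast_2d(P).astype(float)
    q=(P-c["eye"])@R.from_quat(c["orientation"]).as_matrix()
    s=q[:,:2]/q[:,2:];r2=(s**2).sum(1,keepdims=True);s=s*(1+c["k1"]*r2)
    return s*[c["K"][0,0],c["K"][1,1]]+[c["K"][0,2],c["K"][1,2]]
def unproj(n,uv,z):
    c=C[n];uv=np.atleast_2d(uv).astype(float)
    d=(uv-[c["K"][0,2],c["K"][1,2]])/[c["K"][0,0],c["K"][1,1]]
    s=d.copy()
    for _ in range(20): s=d/(1+c["k1"]*(s**2).sum(1,keepdims=True))
    v=np.c_[s,np.ones(len(s))]@R.from_quat(c["orientation"]).as_matrix().T
    t=(z-c["eye"][2])/v[:,2]
    return c["eye"]+v*t[:,None]
def crop(n,u0,v0,u1,v1,name,im=None,draw=(),size=(800,600)):
    im=camera(n) if im is None else im
    k=min(size[0]/(u1-u0),size[1]/(v1-v0))
    o=cv2.resize(im[v0:v1,u0:u1,::-1],None,fx=k,fy=k,interpolation=cv2.INTER_CUBIC)
    for p in draw:
        cv2.circle(o,tuple(int(round(a)) for a in((p[0]-u0+.5)*k,(p[1]-v0+.5)*k)),2,(0,255,255),-1)
    cv2.imwrite("pics/"+name,o[:600,:800]); return im
def T(pose,pts):
    x,y,a=pose[:3];pts=np.atleast_2d(pts).astype(float);c,s=np.cos(a),np.sin(a)
    return np.c_[x+c*pts[:,0]-s*pts[:,1],y+s*pts[:,0]+c*pts[:,1],pts[:,2]]
E
python3 - <<'E'
from h import *
im=crop("top",130,140,390,300,"t1.png"); 
im2=crop("scene",120,110,370,300,"s1.png")
for l in "block_narrow block_middle block_wide dock_narrow dock_middle dock_wide cam_narrow cam_middle cam_wide hub collar".split():
  for n,z in (("top",.03),("scene",.03)):
    for r in regions_of(n,l)[:3]:
        m=r["pixels"];print(l,n,round(r["confidence"],2),np.round(r["point"],1),m.sum(),np.round(unproj(n,r["point"],z)[0,:2],3))
E
```

```text
block_narrow top 0.61 [314.6 277. ] 361 [ 0.29  -0.185]
block_narrow top 0.6 [365.3 291.7] 339 [ 0.238 -0.344]
block_narrow top 0.56 [304.1 231. ] 362 [ 0.436 -0.157]
block_narrow scene 0.91 [239.8 107.8] 318 [ 0.239 -0.353]
block_narrow scene 0.89 [238.3 162.4] 344 [ 0.442 -0.149]
block_narrow scene 0.87 [263.  135.9] 402 [ 0.284 -0.178]
block_middle top 0.96 [354.5 233.1] 426 [ 0.424 -0.318]
block_middle scene 0.85 [211.9 138.2] 417 [ 0.43  -0.307]
block_wide top 0.63 [343.8 182.7] 548 [ 0.588 -0.292]
block_wide top 0.23 [286.6 166.9] 228 [ 0.645 -0.108]
block_wide top 0.21 [241.2 193.8] 586 [0.56 0.04]
block_wide scene 0.96 [178.9 164.8] 558 [ 0.603 -0.293]
dock_narrow scene 0.68 [258.  208.4] 1382 [0.535 0.045]
dock_middle top 0.93 [153.3 201.4] 1791 [0.542 0.324]
dock_middle top 0.65 [246.3 194.5] 639 [0.557 0.023]
dock_middle scene 0.73 [317.8 269.8] 1714 [0.568 0.341]
dock_wide top 0.97 [197.4 199.9] 1856 [0.544 0.18 ]
dock_wide top 0.69 [303.5 230.6] 333 [ 0.437 -0.155]
dock_wide top 0.46 [344.1 182.1] 567 [ 0.59  -0.293]
dock_wide scene 0.97 [284.8 235.5] 1672 [0.549 0.182]
dock_wide scene 0.75 [349.6 201. ] 572 [0.29  0.246]
cam_narrow top 0.9 [242.4 194.3] 654 [0.558 0.036]
cam_narrow scene 0.93 [250.2 215.4] 542 [0.574 0.047]
cam_middle top 0.82 [150.8 186.5] 571 [0.591 0.332]
cam_middle scene 0.85 [307.9 277.8] 661 [0.61  0.337]
cam_wide top 0.87 [201.5 183. ] 579 [0.598 0.167]
cam_wide top 0.55 [241.1 191.7] 626 [0.567 0.04 ]
cam_wide top 0.33 [265.  130.7] 394 [ 0.768 -0.042]
cam_wide scene 0.44 [258.  208.8] 1496 [0.536 0.047]
hub top 0.69 [286.9 167.3] 599 [ 0.643 -0.109]
hub scene 0.58 [205.2 198.7] 553 [ 0.635 -0.111]
hub scene 0.43 [182.8 114.8] 391 [ 0.427 -0.485]
collar top 0.58 [204.2 183.1] 601 [0.598 0.158]
collar top 0.48 [285.6 167.7] 179 [ 0.642 -0.105]
collar scene 0.71 [204.2 201.2] 284 [ 0.644 -0.105]
```

View pics/t1.png

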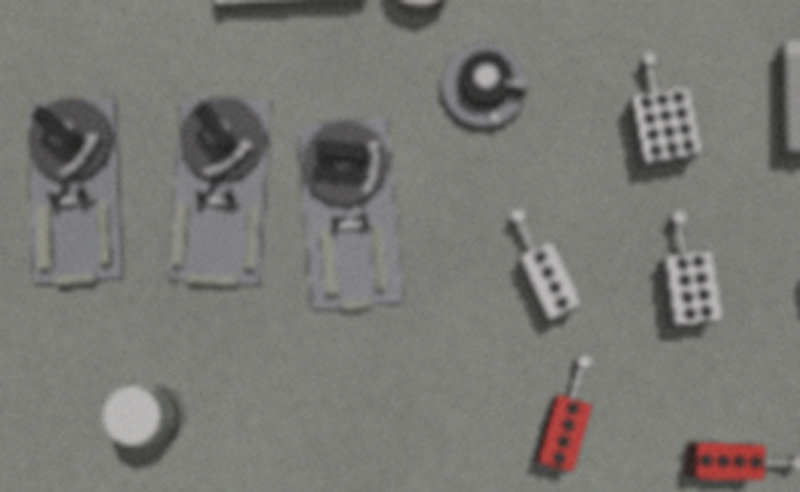

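View pics/s1.png

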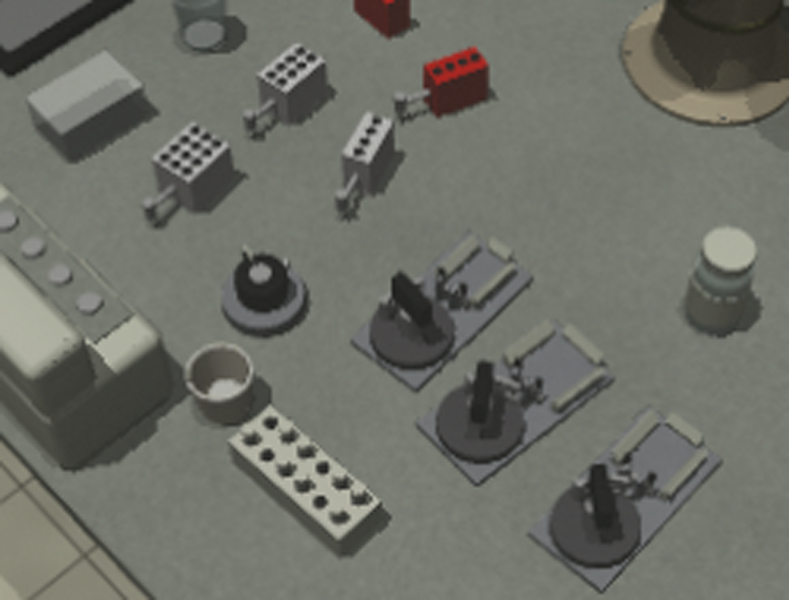

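```bash
python3 - <<'E'
from h import *
im=np.mean([camera("top").astype(float) for _ in range(6)],0).clip(0,255).astype(np.uint8)
im2=np.mean([camera("scene").astype(float) for _ in range(6)],0).clip(0,255).astype(np.uint8)
np.save("top0.npy",im);np.save("scene0.npy",im2)
def strip(im,boxes,name):
    o=[]
    for u,v in boxes:
        c=cv2.resize(im[v:v+75,u:u+44,::-1],None,fx=6,fy=6,interpolation=cv2.INTER_CUBIC)
        c=cv2.convertScaleAbs(c,alpha=1.5)
        for k in range(0,44,10): cv2.putText(c,str(u+k),(k*6,8),0,.3,(0,255,255));cv2.line(c,(k*6+3,10),(k*6+3,14),(0,255,255))
        for k in range(0,75,10): cv2.putText(c,str(v+k),(0,k*6+6),0,.3,(0,255,255))
        o.append(c)
    cv2.imwrite("pics/"+name,np.hstack(o))
strip(im,[(132,165),(180,165),(222,172)],"docks_t.png")
E
```

```text
(no output)
```

View pics/docks_t.png

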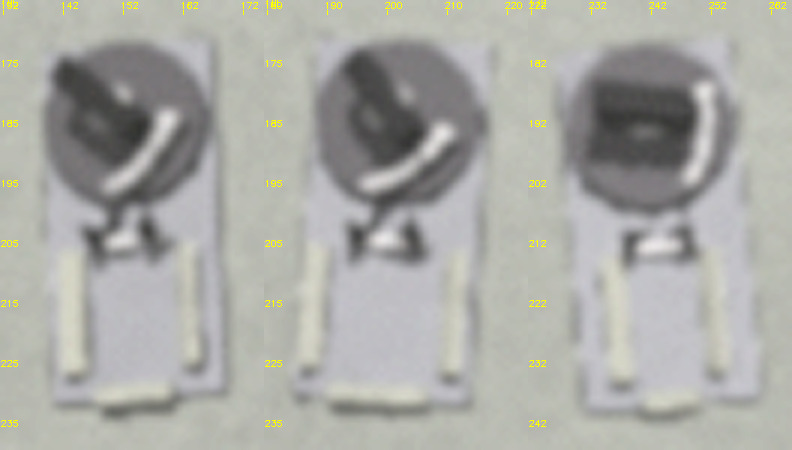

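```bash
cat > fit.py <<'E'
from h import *
from scipy.optimize import minimize
from scipy.ndimage import map_coordinates
def grads(im,s=1.0):
    g=cv2.GaussianBlur(im.astype(np.float32).mean(2),(0,0),s)
    return cv2.Sobel(g,cv2.CV_32F,1,0)/8,cv2.Sobel(g,cv2.CV_32F,0,1)/8
def edge(n,G,poly,sign=0):
    """mean |grad.n| along 3d polyline points; sign: +1 brighter on right-hand side"""
    p=proj(n,poly);d=np.gradient(p,axis=0);d/=np.linalg.norm(d,axis=1,keepdims=True)+1e-9
    gx=map_coordinates(G[0],[p[:,1],p[:,0]],order=1);gy=map_coordinates(G[1],[p[:,1],p[:,0]],order=1)
    v=gx*-d[:,1]+gy*d[:,0]
    return np.abs(v).mean() if sign==0 else sign*v.mean()
def line(a,b,n=30): return np.linspace(a,b,n)
E
cat > dock.py <<'E'
from fit import *
ims={"top":np.load("top0.npy"),"scene":np.load("scene0.npy")}
G={n:grads(ims[n]) for n in ims}
init={"middle":((151.5,185),.052),"wide":((201,185),.064),"narrow":((243,192),.040)}
yaw0={"middle":.0,"wide":-.08,"narrow":.06}
phi0={"middle":.8,"wide":.9,"narrow":.03}
def feats(p,w):
    x,y,a,phi,hz=p
    # parametrised at cam axis
    A=(x,y,a);O=(x-.097*np.cos(a),y-.097*np.sin(a),a)
    f=[]
    for s in(1,-1): f.append(("w",T(O,line((-.035,s*w/2,.03),(.02,s*w/2,.03)))))
    t=np.linspace(0,2*np.pi,90)
    f.append(("d",T(A,np.c_[.046*np.cos(t),.046*np.sin(t),0*t+hz])))
    W=(x,y,a-phi);c=[(-.008,-.027),(.008,-.027),(.008,.027),(-.008,.027)]
    for i in range(4): f.append(("g",T(W,line((*c[i],.095),(*c[(i+1)%4],.095),20))))
    return f
def cost(p,w,cams):
    return -sum((2 if k=="d" else 1)*edge(n,G[n],q) for n in cams for k,q in feats(p,w))
if __name__=="__main__":
  for d in init:
    c=unproj("top",init[d][0],.04)[0]
    for cams in(("top",),("scene",),("top","scene")):
        best=None
        for dy in(-.1,0,.1):
          for dp in(-.2,0,.2):
            for dx in(-.003,.003):
              for hz in ((.03,.05) if len(cams)>1 else (H,) if 'H' in globals() else (.035,)):
                x0=np.array([c[0]+dx,c[1],yaw0[d]+dy,phi0[d]+dp,hz])
                r=minimize(cost,x0,args=(init[d][1],cams),method="Nelder-Mead",options=dict(initial_simplex=x0+np.vstack([np.zeros(5),np.diag([.004,.004,.04,.1,.01 if len(cams)>1 else 0.004])])))
                if best is None or r.fun<best.fun: best=r
        p=best.x;print(d,cams,np.round(p,4),"origin",np.round([p[0]-.097*np.cos(p[2]),p[1]-.097*np.sin(p[2])],4),round(best.fun,2))
    for n in ims:
        q=np.vstack([proj(n,f) for _,f in feats(p,init[d][1])])
        u,v=q.mean(0).astype(int);crop(n,u-35,v-32,u+45,v+45,f"fit_{d}_{n}.png",ims[n],q,size=(400,385))
  for n in ims: 
    o=np.hstack([cv2.imread(f"pics/fit_{d}_{n}.png")[:385,:265*2] for d in init][:]);o=cv2.resize(o,(800,int(o.shape[0]*800/o.shape[1])));cv2.imwrite(f"pics/fit_{n}.png",o)
E
python3 dock.py
```

```text
middle ('top',) [0.5932 0.3246 0.0038 0.6267 0.0399] origin [0.4962 0.3243] -79.63
middle ('scene',) [ 0.6023  0.3302 -0.0474  0.6589  0.0192] origin [0.5054 0.3348] -80.58
middle ('top', 'scene') [0.5992 0.3293 0.0409 0.7042 0.0128] origin [0.5023 0.3253] -138.73
wide ('top',) [0.5902 0.1651 0.0209 0.9294 0.0343] origin [0.4932 0.163 ] -78.48
wide ('scene',) [ 0.5967  0.1695 -0.1744  0.755   0.0183] origin [0.5012 0.1864] -87.36
wide ('top', 'scene') [ 0.5938  0.1672 -0.1982  0.7231  0.013 ] origin [0.4987 0.1863] -149.08
narrow ('top',) [0.5624 0.0381 0.1126 0.4016 0.0263] origin [0.466  0.0272] -68.12
narrow ('scene',) [ 0.5683  0.042  -0.0208  0.0185  0.0187] origin [0.4714 0.0441] -86.15
narrow ('top', 'scene') [ 0.5668  0.04   -0.038   0.0422  0.0141] origin [0.4699 0.0437] -143.76
```

View pics/fit_top.png

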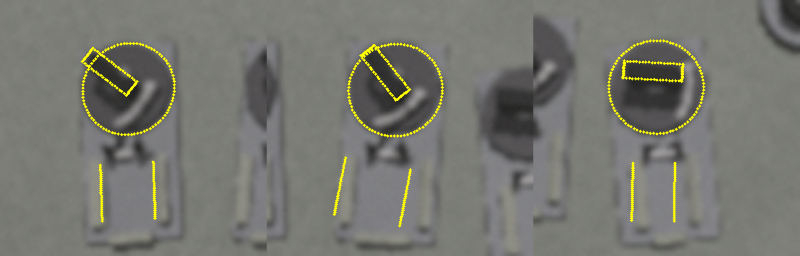

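View pics/fit_scene.png

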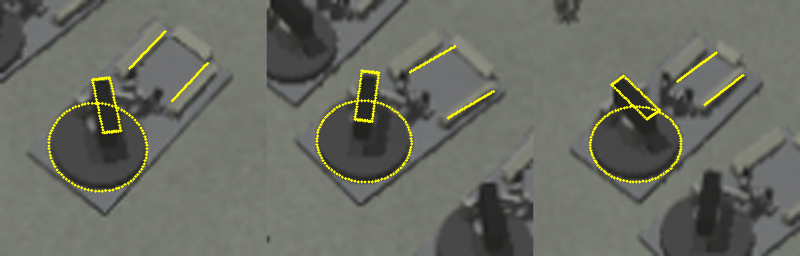

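```bash
cat > dock2.py <<'E'
from fit import *
ims={"top":np.load("top0.npy"),"scene":np.load("scene0.npy")}
G={n:grads(ims[n]) for n in ims}
def ygr(im):
    f=im.astype(np.float32); g=cv2.GaussianBlur((f[...,0]+f[...,1])/2-f[...,2],(0,0),1.0)
    return cv2.Sobel(g,cv2.CV_32F,1,0)/8,cv2.Sobel(g,cv2.CV_32F,0,1)/8
Y={n:ygr(ims[n]) for n in ims}
D={"middle":(.052,(.5,.3255,.0,.65)),"wide":(.064,(.496,.175,-.06,.74)),"narrow":(.040,(.468,.0425,0,.04))}
def feats(n,p,w):
    x,y,a,phi,hz,pw,pa,pb,cw=p
    O=(x,y,a);A=(x+.097*np.cos(a),y+.097*np.sin(a),a)
    f=[]
    zp,zm=(.01,.03) if n=="top" else (.03,.01)
    f.append((3,"y",-1,T(O,line((-.03,w/2,zp),(.015,w/2,zp)))))
    f.append((3,"y",1,T(O,line((-.03,-w/2,zm),(.015,-w/2,zm)))))
    t=np.linspace(0,2*np.pi,90)
    f.append((2,"g",0,T(A,np.c_[.046*np.cos(t),.046*np.sin(t),0*t+hz])))
    W=(A[0],A[1],a-phi);c=[(-.008,-.027),(.008,-.027),(.008,.027),(-.008,.027)]
    for i in range(4): f.append((1,"g",0,T(W,line((*c[i],.095),(*c[(i+1)%4],.095),20))))
    f.append((2,"g",0,T(O,line((pa,pw/2,.01),(.04,pw/2,.01)))))
    f.append((2,"g",0,T(O,line((pa,-pw/2,.01),(.04,-pw/2,.01)))))
    f.append((1,"g",0,T(O,line((pa,-pw/2,.01),(pa,pw/2,.01)))))
    return f
def cost(p,w,cams):
    return -sum(k*edge(n,(Y if t=="y" else G)[n],q,s) for n in cams for k,t,s,q in feats(n,p,w))
rng=np.random.default_rng(0)
for d in D:
    w,(x,y,a,phi)=D[d]
    for cams in(("top",),("scene",)):
        best=None
        for i in range(25):
            x0=np.array([x,y,a,phi,.018,w+.03,-.055,.1,0])+rng.normal(size=9)*[.004,.004,.04,.1,.0,.005,.004,0,0]
            dd=np.diag([.004,.004,.04,.1,.002,.005,.004,.001,.001])
            r=minimize(cost,x0,args=(w,cams),method="Nelder-Mead",options=dict(initial_simplex=x0+np.vstack([np.zeros(9),dd]),maxiter=3000,maxfev=3000))
            if best is None or r.fun<best.fun: best=r
        p=best.x;print(d,cams[0],np.round(p[:7],4),round(best.fun,2))
        n=cams[0]
        q=np.vstack([proj(n,f[-1]) for f in feats(n,p,w)])
        u,v=q.mean(0).astype(int);crop(n,u-40,v-45,u+40,v+45,f"fit_{d}_{n}.png",ims[n],q,size=(390,390))
o=np.vstack([np.hstack([cv2.imread(f"pics/fit_{d}_{n}.png") for d in D]) for n in ims]);o=cv2.resize(o,None,fx=800/o.shape[1],fy=800/o.shape[1]);cv2.imwrite("pics/fit2.png",o[:600]);print(o.shape)
E
python3 dock2.py
```

```text
middle top [ 0.4962  0.324   0.0059  0.6287  0.0401  0.0621 -0.0474] -121.44
middle scene [ 0.505   0.3258  0.0435  0.7379  0.0176  0.0627 -0.0521] -129.5
wide top [ 0.4939  0.1756 -0.1052  0.794   0.0326  0.0888 -0.0484] -115.66
wide scene [ 0.4997  0.1743 -0.0537  0.873   0.017   0.0744 -0.0498] -133.73
narrow top [ 0.4667  0.0327  0.0575  0.3416  0.0198  0.0392 -0.0501] -105.74
narrow scene [ 0.4701  0.0351  0.0653  0.0422  0.0164  0.0614 -0.0421] -124.79
(599, 800, 3)
```

View pics/fit2.png

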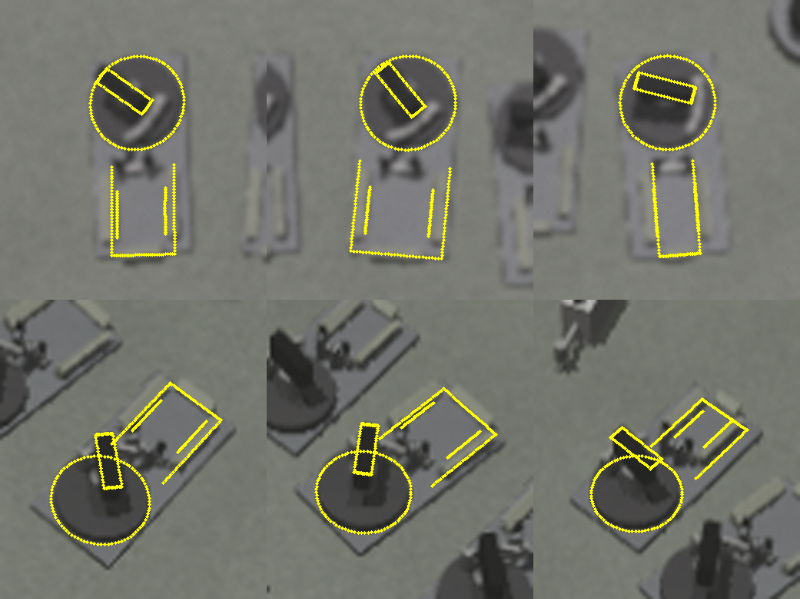

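```bash
cat >> h.py <<'E'
def rect(n,im,x0,x1,y0,y1,z,mm=1.0):
    """bird's eye at height z: rows = x decreasing, cols = y decreasing"""
    xs=np.arange(x1,x0,-mm/1000);ys=np.arange(y1,y0,-mm/1000)
    X,Yy=np.meshgrid(xs,ys,indexing="ij")
    p=proj(n,np.c_[X.ravel(),Yy.ravel(),np.full(X.size,z)]).astype(np.float32).reshape(*X.shape,2)
    return cv2.remap(im,p[...,0],p[...,1],cv2.INTER_CUBIC)
E
python3 - <<'E'
from h import *
for n in("top","scene"):
    im=np.load(n+"0.npy")
    o=rect(n,im,.42,.66,-.02,.38,.01,.5)
    f=o.astype(float); f=(f-128)*1.6+150
    o=f.clip(0,255).astype(np.uint8)[...,::-1].copy()
    for k in range(0,800,100):
        cv2.putText(o,f"{.38-k*.0005:.2f}",(k,10),0,.35,(0,0,255))
    for k in range(0,480,40):
        cv2.putText(o,f"{.66-k*.0005:.2f}",(0,k+4),0,.35,(0,0,255))
    cv2.imwrite(f"pics/rect_{n}.png",o)
E
```

```text
(no output)
```

View pics/rect_top.png

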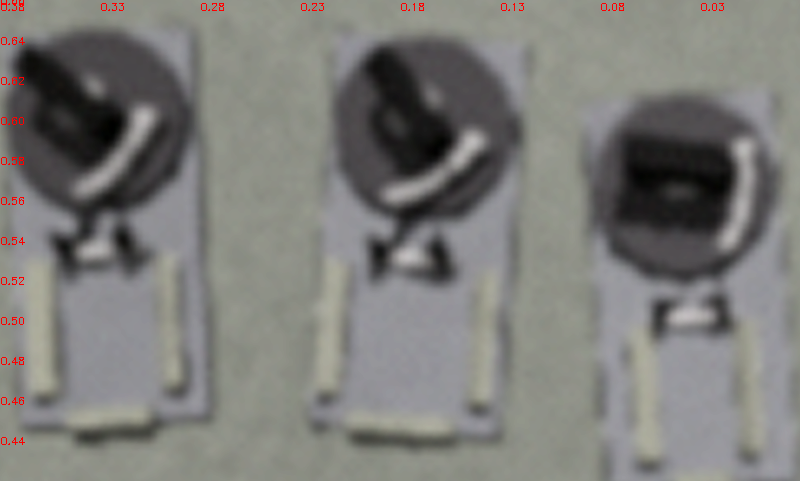

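View pics/rect_scene.png

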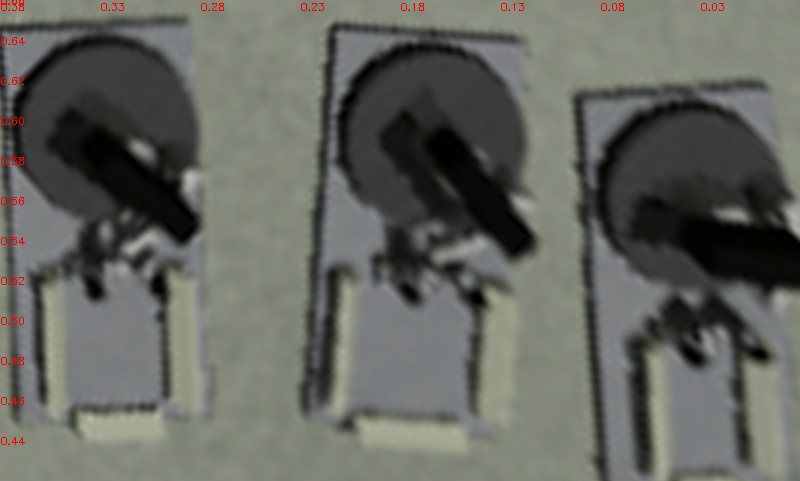

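```bash
cat > dock3.py <<'E'
from fit import *
ims={"top":np.load("top0.npy"),"scene":np.load("scene0.npy")}
def gr(im,w,s=1.0):
    g=cv2.GaussianBlur((im.astype(np.float32)*np.float32(w)).sum(2),(0,0),s)
    return cv2.Sobel(g,cv2.CV_32F,1,0)/8,cv2.Sobel(g,cv2.CV_32F,0,1)/8
B={n:gr(ims[n],[-.5,-.5,1]) for n in ims}   # blueness
Lm={n:gr(ims[n],[1/3]*3) for n in ims}
rng=np.random.default_rng(1)
def mn(f,x0,dd,N=20):
    best=None
    x0=np.array(x0);dd=np.array(dd)
    for i in range(N):
        s=x0+rng.normal(size=len(x0))*dd*.7
        r=minimize(f,s,method="Nelder-Mead",options=dict(initial_simplex=s+np.vstack([0*s,np.diag(dd)]),maxiter=4000,maxfev=4000))
        if best is None or r.fun<best.fun: best=r
    return best
# plate: centre x,y,yaw, L, W ; CCW loop (seen from above); image not mirrored => interior on left in math, i.e. in image (y down) left too
def loop(c): return [(c[i],c[(i+1)%4]) for i in range(4)]
def plate(p):
    x,y,a,L,W=p
    c=[(-L/2,-W/2,.01),(L/2,-W/2,.01),(L/2,W/2,.01),(-L/2,W/2,.01)]
    return [T(p[:3],line(np.array(s)*.94+np.array(e)*.06,np.array(e)*.94+np.array(s)*.06,60)) for s,e in loop(c)]
def disc(p):
    t=np.linspace(0,2*np.pi,120);return np.c_[p[0]+.046*np.cos(t),p[1]+.046*np.sin(t),0*t+p[2]]
def wing(p):
    c=[(-.008,-.027,.095),(.008,-.027,.095),(.008,.027,.095),(-.008,.027,.095)]
    return [T(p[:3],line(s,e,30)) for s,e in loop(c)]
init={"middle":((.548,.33,.03),(.598,.328),-.7),"wide":((.545,.17,-.04),(.595,.168),-.8),"narrow":((.515,.04,.05),(.565,.04),0)}
if __name__=="__main__":
  for d in init:
    pi,ci,wi=init[d]
    for n in ims:
        rp=mn(lambda p:sum(edge(n,B[n],e,1)*1 for e in plate(p)),[*pi,.195,.095],[.005,.005,.04,.005,.005])
        best=None
        for hz in(.014,.018,.022,.03):
            rd=mn(lambda p:-edge(n,Lm[n],disc((*p,hz)),0),ci,[.006,.006],6)
            print(d,n,"disc",hz,np.round(rd.x,4),round(rd.fun,2),end=" | ")
        print()
        rw=mn(lambda p:-sum(edge(n,Lm[n],e,-1) for e in wing(p)),[*ci,wi],[.006,.006,.15])
        p=rp.x;dd=np.array([np.cos(p[2]),np.sin(p[2])])
        print("  plate",np.round(p,4),round(rp.fun,2),"wing",np.round(rw.x,4),round(rw.fun,2),"wing in plate frame",np.round([(rw.x[:2]-p[:2])@dd,(rw.x[:2]-p[:2])@[-dd[1],dd[0]],p[2]-rw.x[2]],4))
        q=np.vstack([proj(n,f) for f in plate(p)+wing(rw.x)])
        u,v=q.mean(0).astype(int);crop(n,u-40,v-45,u+40,v+45,f"fit_{d}_{n}.png",ims[n],q,size=(390,390))
  o=np.vstack([np.hstack([cv2.imread(f"pics/fit_{d}_{n}.png") for d in init]) for n in ims]);o=cv2.resize(o,None,fx=800/o.shape[1],fy=800/o.shape[1]);cv2.imwrite("pics/fit3.png",o[:600])
E
python3 dock3.py
```

```text
middle top disc 0.014 [0.598  0.3305] -11.83 | middle top disc 0.018 [0.5972 0.3296] -11.87 | middle top disc 0.022 [0.5965 0.3288] -11.9 | middle top disc 0.03 [0.5947 0.3271] -11.93 | 
  plate [0.55   0.3273 0.0329 0.1905 0.0982] -7.21 wing [ 0.5953  0.3069 -0.7221] -25.86 wing in plate frame [ 0.0446 -0.0219  0.755 ]
middle scene disc 0.014 [0.5996 0.3303] -11.22 | middle scene disc 0.018 [0.6012 0.3312] -11.28 | middle scene disc 0.022 [0.6029 0.3322] -11.34 | middle scene disc 0.03 [0.6062 0.3343] -11.44 | 
  plate [0.5511 0.3275 0.0564 0.1956 0.0982] -8.81 wing [ 0.5627  0.3392 -2.1092] -31.17 wing in plate frame [0.0122 0.011  2.1656]
wide top disc 0.014 [0.5938 0.1679] -12.01 | wide top disc 0.018 [0.5931 0.1674] -12.03 | wide top disc 0.022 [0.5924 0.1669] -12.05 | wide top disc 0.03 [0.5909 0.166 ] -12.05 | 
  plate [ 0.5464  0.163  -0.0629  0.1898  0.0828] -6.82 wing [ 0.5882  0.1477 -1.0234] -26.58 wing in plate frame [ 0.0427 -0.0126  0.9606]
wide scene disc 0.014 [0.5958 0.1674] -10.34 | wide scene disc 0.018 [0.5976 0.1688] -10.41 | wide scene disc 0.022 [0.5992 0.1704] -10.48 | wide scene disc 0.03 [0.6024 0.1734] -10.6 | 
  plate [ 0.5487  0.179  -0.0809  0.194   0.086 ] -8.79 wing [ 0.5696  0.1565 -0.2853] -27.01 wing in plate frame [ 0.0226 -0.0207  0.2044]
narrow top disc 0.014 [0.5646 0.0378] -10.68 | narrow top disc 0.018 [0.5639 0.0378] -10.72 | narrow top disc 0.022 [0.5633 0.0378] -10.76 | narrow top disc 0.03 [0.562  0.0377] -10.81 | 
  plate [0.5152 0.0349 0.0656 0.1949 0.0965] -7.88 wing [ 0.5118  0.1327 -1.1881] -22.8 wing in plate frame [0.003  0.0977 1.2537]
narrow scene disc 0.014 [0.567  0.0392] -10.84 | narrow scene disc 0.018 [0.5688 0.0409] -10.89 | narrow scene disc 0.022 [0.5706 0.0428] -10.94 | narrow scene disc 0.03 [0.5741 0.0465] -11.03 | 
  plate [0.518  0.036  0.071  0.1975 0.0999] -8.14 wing [0.6029 0.0071 0.6819] -29.26 wing in plate frame [ 0.0826 -0.0348 -0.611 ]
```

View pics/fit3.png

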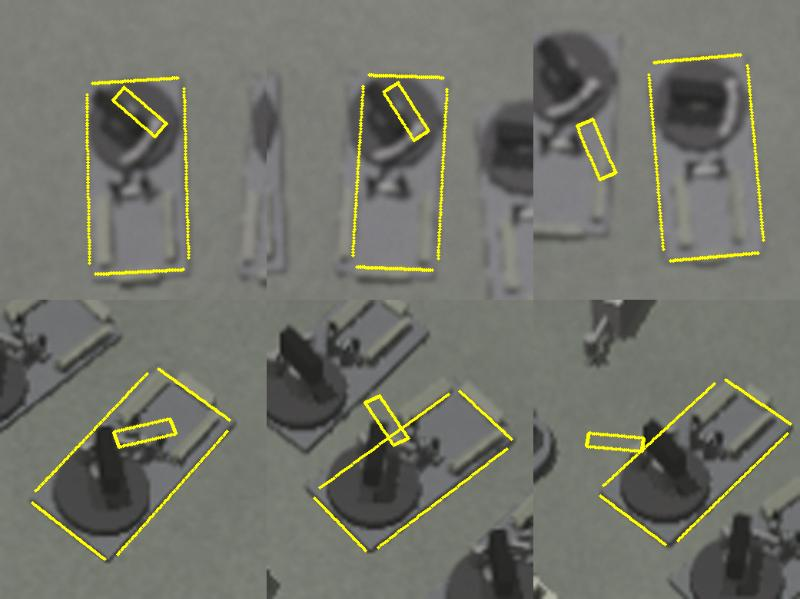

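```bash
sed -i 's/rw=mn(lambda p:-sum(edge(n,Lm\[n\],e,-1)/rw=mn(lambda p:-sum(edge(n,Lm[n],e,1)/; s/for e in plate(p)),\[\*pi,.195,.095\],\[.005,.005,.04,.005,.005\])/for e in plate((*p,.195,.097))),[*pi],[.005,.005,.04])/; s/(.014,.018,.022,.03)/(.017,)/; s/for f in plate(p)/for f in plate((*p,.195,.097))/' dock3.py; python3 dock3.py
```

```text
middle top disc 0.017 [0.5974 0.3298] -11.86 | 
  plate [0.5492 0.3273 0.0361] -6.79 wing [ 0.593   0.3244 -0.6337] -46.75 wing in plate frame [ 0.0437 -0.0045  0.6698]
middle scene disc 0.017 [0.6008 0.331 ] -11.27 | 
  plate [0.5513 0.3275 0.0577] -8.75 wing [ 0.6027  0.3297 -0.7027] -39.92 wing in plate frame [ 0.0515 -0.0008  0.7605]
wide top disc 0.017 [0.5933 0.1675] -12.03 | 
  plate [ 0.5468  0.1702 -0.0677] -5.94 wing [ 0.5903  0.165  -0.9033] -48.21 wing in plate frame [ 0.0438 -0.0023  0.8356]
wide scene disc 0.017 [0.5971 0.1685] -10.4 | 
  plate [ 0.548   0.1739 -0.0947] -8.4 wing [ 0.5966  0.1695 -0.9335] -41.62 wing in plate frame [4.870e-02 1.000e-04 8.388e-01]
narrow top disc 0.017 [0.5641 0.0378] -10.71 | 
  plate [0.5152 0.035  0.066 ] -7.88 wing [ 0.5614  0.0384 -0.2551] -41.96 wing in plate frame [0.0463 0.0004 0.3211]
narrow scene disc 0.017 [0.5684 0.0405] -10.88 | 
  plate [0.5184 0.0364 0.0758] -7.9 wing [ 0.5681  0.0419 -0.0368] -39.94 wing in plate frame [0.0499 0.0018 0.1126]
```

View pics/fit3.png

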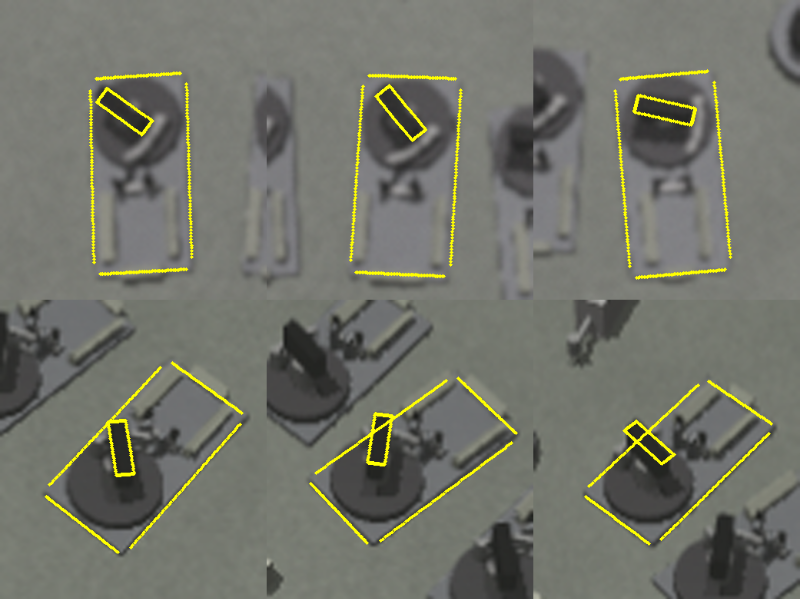

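```bash
cat > blk.py <<'E'
from fit import *
import sys
from dock3 import gr,mn,loop
def model(p,w,z0=0):
    c=[(-.035,-w/2,.062+z0),(.035,-w/2,.062+z0),(.035,w/2,.062+z0),(-.035,w/2,.062+z0)]
    f=[T(p,line(s,e,40)) for s,e in loop(c)]
    t=np.linspace(0,2*np.pi,30)
    f.append(T(p,np.c_[.075+.007*np.cos(t),.007*np.sin(t),0*t+.043+z0]))
    return f
W={"narrow":.036,"middle":.048,"wide":.060}
def fitb(n,im,d,p0,z0=0,N=20):
    L=gr(im,[1/3]*3,.8)
    r=mn(lambda p:sum((.5 if i==4 else 1)*edge(n,L,e,1) for i,e in enumerate(model(p,W[d],z0))),p0,[.005,.005,.1],N)
    return r.x,r.fun
def showb(items,name):
    os=[]
    for n,im,d,p,z0 in items:
        q=np.vstack([proj(n,f) for f in model(p,W[d],z0)]);u,v=q.mean(0).astype(int)
        crop(n,u-26,v-26,u+26,v+26,"_t.png",im,q,size=(266,266));os.append(cv2.imread("pics/_t.png"))
    k=(len(os)+1)//2
    while len(os)<2*k: os.append(os[-1])
    cv2.imwrite("pics/"+name,np.vstack([np.hstack(os[:k]),np.hstack(os[k:])]))
if __name__=="__main__":
    P={"narrow":(.43,-.155,.4),"middle":(.43,-.312,.1),"wide":(.59,-.29,.12)}
    it=[]
    for n in("top","scene"):
        im=np.load(n+"0.npy")
        for d in P:
            p,f=fitb(n,im,d,P[d]);print(d,n,np.round(p,4),round(f,2));it.append((n,im,d,p,0))
    showb(it,"blk.png")
E
python3 blk.py
```

```text
narrow top [ 0.4335 -0.1673  0.3922] -79.29
middle top [ 0.4216 -0.3128  0.0988] -79.4
wide top [ 0.591  -0.2943  0.136 ] -66.62
narrow scene [ 0.4353 -0.1669  0.4056] -80.68
middle scene [ 0.4236 -0.3121  0.1045] -56.21
wide scene [ 0.5935 -0.2935  0.1377] -43.26
```

View pics/blk.png

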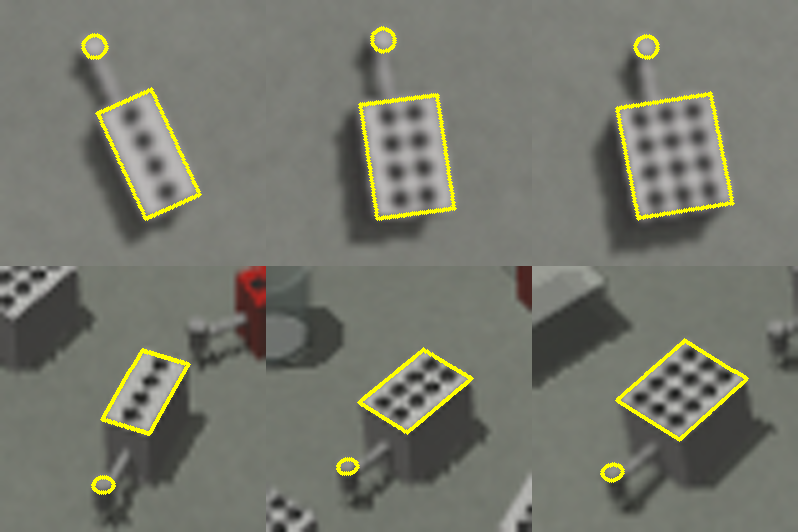

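```bash
cat >> h.py <<'E'
def st():
    s=arm.get_state();m=R.from_quat(s["eef_rot"]).as_matrix();z=m[:,2]
    print("t %.2f tcp %s yaw(z) %.4f tilt %.3f F %s M %s w %.4f q1 %.3f q6 %.3f"%(s["time_s"],np.round(s["tcp_pos"],4),np.arctan2(z[1],z[0]),m[2,1],np.round(s["force"],1),np.round(s["wrist_torque"],2),s["gripper_width"],s["qpos"][0],s["qpos"][5]))
    return s
E
python3 -c "
from h import *
print(R.from_quat(st()['eef_rot']).as_matrix().round(3))"
python3 -m creep '[0.02,-0.0417,0,0.1,0.6]'; python3 -c "
from h import *
st()"
```

```text
t 1.90 tcp [0.1206 0.5109 0.2527] yaw(z) 1.3390 tilt -1.000 F [ 0.4 -0.1  0. ] M [-0.04  0.07 -0.  ] w 0.0880 q1 1.116 q6 -0.223
[[ 0.973 -0.     0.23 ]
 [-0.23  -0.     0.973]
 [-0.    -1.    -0.   ]]
time_s: 1.98
tcp_pos: [0.1375, 0.4758, 0.252]
eef_rot: [-0.705, 0.046, -0.046, 0.706]
force: [1.5, 0.5, -0.8]
gripper_width: 0.0833
t 1.98 tcp [0.1375 0.4758 0.252 ] yaw(z) 1.4403 tilt -1.000 F [ 1.5  0.5 -0.8] M [ 0.02 -0.1   0.07] w 0.0833 q1 1.052 q6 -0.389
```

```bash
R="[0.0255,-0.0079,0,-0.118,0.5]"
python3 -m creep '[0.0255,-0.0079,0,-0.118,0.5, 0.0255,-0.0079,0,-0.118,0.5, 0.0255,-0.0079,0,-0.118,0.5, 0.0255,-0.0079,0,-0.118,0.5, 0.0255,-0.0079,0,-0.118,0.5]' >/dev/null
python3 -m creep '[0.0255,-0.0079,0,-0.118,0.5, 0.0255,-0.0079,0,-0.118,0.5, 0.0255,-0.0079,0,-0.118,0.5, 0.0255,-0.0079,0,-0.118,0.5, 0.0255,-0.0079,0,-0.118,0.5]' >/dev/null
python3 -m creep '[0.0255,-0.0079,0,-0.118,0.5, 0.0255,-0.0079,0,-0.118,0.5, 0.0255,-0.0079,0,-0.118,0.5, 0.0255,-0.0079,0,-0.118,0.5, 0.0255,-0.0079,0,-0.118,0.5]' >/dev/null
python3 -m creep '[0.0255,-0.0079,0,-0.118,0.5, 0.0255,-0.0079,0,-0.118,0.5, 0.0255,-0.0079,0,-0.118,0.5, 0,0,0,0,0.5, 0,0,0,0,0.5]' >/dev/null
python3 -c "
from h import *
st()"
```

```text
t 3.65 tcp [0.5983 0.3306 0.2518] yaw(z) -0.6855 tilt -1.000 F [-1.  -0.1  0.7] M [-0.07  0.1   0.03] w 0.0444 q1 0.334 q6 1.019
```

```bash

python3 -m creep '[0.0007,-0.0006,-0.035,0,0.5, 0,0,-0.035,0,0.5, 0,0,-0.035,0,0.5, 0,0,-0.03,0,0.5, 0,0,0,0,0.5]'
python3 -c "
from h import *
st(); crop('top',120,150,220,225,'w1.png')"
python3 -m creep '[0,0,-0.015,0,0.5, 0,0,-0.014,0,0.5, 0,0,-0.01,0,0.5, 0,0,0,0,0.5]'
python3 -c "
from h import *
st()"
```

```text
time_s: 4.07
tcp_pos: [0.5948, 0.3304, 0.1116]
eef_rot: [-0.308, 0.639, -0.638, 0.3]
force: [-1.1, 0.3, -0.2]
gripper_width: 0.0443
t 4.07 tcp [0.5948 0.3304 0.1116] yaw(z) -0.6825 tilt -1.000 F [-1.1  0.3 -0.2] M [-0.09  0.17  0.06] w 0.0443 q1 0.335 q6 1.018
time_s: 4.45
tcp_pos: [0.598, 0.3309, 0.0789]
eef_rot: [-0.304, 0.639, -0.639, 0.303]
force: [-0.7, -0.6, 0.0]
gripper_width: 0.044
t 4.45 tcp [0.598  0.3309 0.0789] yaw(z) -0.6841 tilt -1.000 F [-0.7 -0.6  0. ] M [-0.04  0.16 -0.01] w 0.0440 q1 0.334 q6 1.018
```

View pics/w1.png

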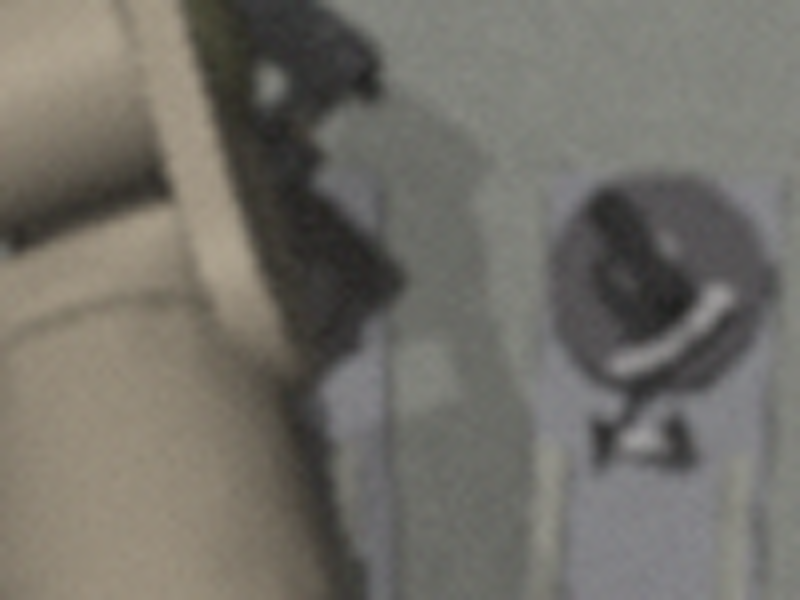

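```bash

python3 -m creep '[0,0,0,0,0.3, 0,0,0,0,0.2, 0,0,0,0,0.1]'
python3 -m creep '[0,0,0,0,0, 0,0,0,0,0, 0,0,0,0,0, 0,0,0,0,0]'
python3 -c "
from h import *
st()"
```

```text
time_s: 4.7
tcp_pos: [0.5988, 0.3308, 0.0802]
eef_rot: [0.302, -0.639, 0.639, -0.304]
force: [-0.0, -0.2, 0.7]
gripper_width: 0.0261
time_s: 5.03
tcp_pos: [0.5998, 0.3298, 0.0797]
eef_rot: [0.302, -0.638, 0.64, -0.304]
force: [4.9, -3.6, 0.9]
gripper_width: 0.0157
t 5.03 tcp [0.5998 0.3298 0.0797] yaw(z) -0.6851 tilt -1.000 F [ 4.9 -3.6  0.9] M [-0.59 -0.57  0.2 ] w 0.0157 q1 0.333 q6 1.018
```

```bash

python3 -m creep '[0.001,-0.0008,0,0,0, 0,0,0,0,0, 0,0,0,0,0]'
python3 -c "
from h import *
st()"
```

```text
time_s: 5.28
tcp_pos: [0.5998, 0.3298, 0.0797]
eef_rot: [0.303, -0.639, 0.639, -0.304]
force: [0.9, -1.5, 5.7]
gripper_width: 0.0157
t 5.28 tcp [0.5998 0.3298 0.0797] yaw(z) -0.6848 tilt -1.000 F [ 0.9 -1.5  5.7] M [-0.24  0.03  0.18] w 0.0157 q1 0.332 q6 1.017
```

```bash

python3 -m creep '[0,0,0,0.1,0, 0,0,0,0.1,0, 0,0,0,0.1,0, 0,0,0,0.1,0, 0,0,0,0,0]'
python3 -c "
from h import *
st()"
python3 -m creep '[0,0,0,0.1,0, 0,0,0,0.1,0, 0,0,0,0.08,0, 0,0,0,0,0, 0,0,0,0,0]'
python3 -c "
from h import *
st()"
```

```text
time_s: 5.7
tcp_pos: [0.599, 0.3303, 0.0797]
eef_rot: [-0.425, 0.565, -0.565, 0.425]
force: [-3.9, -0.3, 7.5]
gripper_width: 0.0159
t 5.70 tcp [0.599  0.3303 0.0797] yaw(z) -0.2797 tilt -1.000 F [-3.9 -0.3  7.5] M [-0.09  0.68  0.1 ] w 0.0159 q1 0.333 q6 0.612
time_s: 6.12
tcp_pos: [0.5984, 0.3303, 0.0797]
eef_rot: [-0.499, 0.502, -0.5, 0.499]
force: [-7.7, -0.2, 9.6]
gripper_width: 0.016
t 6.12 tcp [0.5984 0.3303 0.0797] yaw(z) -0.0040 tilt -1.000 F [-7.7 -0.2  9.6] M [-0.11  1.21  0.12] w 0.0160 q1 0.333 q6 0.337
```

```bash

python3 -m creep '[-0.001,0,-0.0005,0.02,0, 0,0,0,0,0.5, 0,0,0,0,0.5, 0,0,0,0,0.5, 0,0,0.03,0,0.5]'
python3 -m creep '[0,0,0.035,0,0.5, 0,-0.02,0,-0.11,0.5, 0,-0.02,0,-0.11,0.5, 0,-0.02,0,-0.11,0.5, 0,-0.02,0,-0.11,0.5]'
python3 -m creep '[-0.001,-0.02,0,-0.11,0.5, -0.001,-0.02,0,-0.11,0.5, -0.001,-0.02,0,-0.11,0.5, 0,-0.02,0,-0.11,0.5, 0,0,0,-0.06,0.5]'
python3 -m creep '[0,-0.004,0,0,0.5,0,0,0,0,0.5]'
python3 -c "
from h import *
st()"
```

```text
time_s: 6.53
tcp_pos: [0.5958, 0.3288, 0.1024]
eef_rot: [0.507, -0.498, 0.495, -0.5]
force: [0.1, -0.4, -1.5]
gripper_width: 0.0404
time_s: 6.95
tcp_pos: [0.5981, 0.2489, 0.143]
eef_rot: [-0.382, 0.595, -0.595, 0.381]
force: [0.9, 0.1, -0.6]
gripper_width: 0.0441
time_s: 7.37
tcp_pos: [0.5955, 0.1667, 0.143]
eef_rot: [0.222, -0.671, 0.672, -0.221]
force: [-0.2, -0.4, 0.2]
gripper_width: 0.0444
time_s: 7.53
tcp_pos: [0.5954, 0.1653, 0.143]
eef_rot: [-0.225, 0.67, -0.67, 0.225]
force: [0.4, 0.0, -0.5]
gripper_width: 0.0439
t 7.53 tcp [0.5954 0.1653 0.143 ] yaw(z) -0.9236 tilt -1.000 F [ 0.4  0.  -0.5] M [-0.04  0.14  0.  ] w 0.0439 q1 0.081 q6 1.005
```

```bash

python3 -m creep '[-0.001,0.001,-0.03,0,0.5, 0,0,-0.02,0,0.5, 0,0,-0.013,0,0.5, 0,0,0,0,0.3, 0,0,0,0,0.2]'
python3 -m creep '[0,0,0,0,0, 0,0,0,0,0, 0,0,0,0,0, 0,0,0,0,0]'
python3 -c "
from h import *
st()"
```

```text
time_s: 7.95
tcp_pos: [0.5942, 0.1673, 0.0801]
eef_rot: [-0.225, 0.67, -0.67, 0.225]
force: [0.3, 0.2, 1.1]
gripper_width: 0.0328
time_s: 8.28
tcp_pos: [0.5952, 0.1666, 0.0814]
eef_rot: [0.223, -0.67, 0.671, -0.225]
force: [1.6, -1.4, 3.3]
gripper_width: 0.0161
t 8.28 tcp [0.5952 0.1666 0.0814] yaw(z) -0.9251 tilt -1.000 F [ 1.6 -1.4  3.3] M [-0.33 -0.11 -0.11] w 0.0161 q1 0.084 q6 1.009
```

```bash

python3 -m creep '[0,0,0,0.1,0, 0,0,0,0.1,0, 0,0,0,0.1,0, 0,0,0,0.1,0, 0,0,0,0,0]'
python3 -c "
from h import *
st()"
python3 -m creep '[-0.0005,0,0,0.1,0, 0,0,0,0.1,0, 0,0,0,0.1,0, 0,0,0,0.1,0, 0,0,0,0,0]'
python3 -c "
from h import *
st()"
```

```text
time_s: 8.7
tcp_pos: [0.5949, 0.1668, 0.0814]
eef_rot: [0.354, -0.612, 0.612, -0.355]
force: [-0.0, -0.1, 6.1]
gripper_width: 0.0161
t 8.70 tcp [0.5949 0.1668 0.0814] yaw(z) -0.5211 tilt -1.000 F [-0.  -0.1  6.1] M [-0.2   0.13  0.11] w 0.0161 q1 0.084 q6 0.605
time_s: 9.12
tcp_pos: [0.5945, 0.167, 0.0814]
eef_rot: [0.468, -0.529, 0.53, -0.469]
force: [1.0, 0.4, 5.5]
gripper_width: 0.016
t 9.12 tcp [0.5945 0.167  0.0814] yaw(z) -0.1217 tilt -1.000 F [1.  0.4 5.5] M [0.01 0.01 0.07] w 0.0160 q1 0.084 q6 0.206
```

```bash

python3 -m creep '[0,0,0,0.03,0, 0,0,0,0,0]'
python3 -c "
from h import *
st()"
python3 -m creep '[0,0,0,0.03,0, 0,0,0,0,0]'
python3 -c "
from h import *
st()"
python3 -m creep '[0,0,0,0.03,0, 0,0,0,0,0]'
python3 -c "
from h import *
st()"
```

```text
time_s: 9.28
tcp_pos: [0.5945, 0.167, 0.0814]
eef_rot: [0.475, -0.523, 0.524, -0.476]
force: [1.1, 0.2, 5.5]
gripper_width: 0.0157
t 9.28 tcp [0.5945 0.167  0.0814] yaw(z) -0.0957 tilt -1.000 F [1.1 0.2 5.5] M [-0.05  0.01 -0.06] w 0.0157 q1 0.084 q6 0.180
time_s: 9.45
tcp_pos: [0.5945, 0.167, 0.0814]
eef_rot: [0.483, -0.516, 0.517, -0.484]
force: [1.0, 0.6, 5.1]
gripper_width: 0.0157
t 9.45 tcp [0.5945 0.167  0.0814] yaw(z) -0.0657 tilt -1.000 F [1.  0.6 5.1] M [-0.06  0.05 -0.17] w 0.0157 q1 0.084 q6 0.150
time_s: 9.62
tcp_pos: [0.5944, 0.167, 0.0814]
eef_rot: [0.49, -0.509, 0.509, -0.492]
force: [0.8, 0.4, 5.1]
gripper_width: 0.0162
t 9.62 tcp [0.5944 0.167  0.0814] yaw(z) -0.0364 tilt -1.000 F [0.8 0.4 5.1] M [-0.08  0.02 -0.51] w 0.0162 q1 0.084 q6 0.120
```

```bash

python3 -m creep '[0,0,0,-0.03,0, 0,0,0,0,0.5, 0,0,0,0,0.5, 0,0,0,0,0.5, 0,0,0.03,0,0.5]'
python3 -m creep '[0,0,0.035,0,0.5, 0,0,0.035,-0.1,0.6, 0,-0.03,0.02,-0.1,0.6, -0.005,-0.04,0,-0.1,0.6, 0,0,0,0,0.6]'
cat > chk.py <<'E'
from blk import *
st()
def chk(P,cams=("top","scene"),name=None,z0=0):
    it=[];out={}
    for n in cams:
        im=np.mean([camera(n).astype(float) for _ in range(2)],0).clip(0,255).astype(np.uint8)
        for d in P:
            p,f=fitb(n,im,d,P[d],z0,8);print(d,n,np.round(p,4),round(f,1));it.append((n,im,d,p,z0));out.setdefault(d,[]).append(p)
    for d in out: print(d,"avg corrected",np.round(np.mean(out[d],0)+[-.0007,-.002,0],4))
    if name: showb(it,name)
P0={"narrow":(.434,-.167,.4),"middle":(.422,-.312,.1),"wide":(.592,-.294,.137)}
E
python3 -c "
from chk import *
chk(P0,name='c1.png')"
```

```text
time_s: 10.03
tcp_pos: [0.5911, 0.1665, 0.1053]
eef_rot: [-0.486, 0.518, -0.514, 0.481]
force: [-0.4, -0.2, -0.6]
gripper_width: 0.0406
time_s: 10.45
tcp_pos: [0.5889, 0.092, 0.2015]
eef_rot: [0.398, -0.583, 0.585, -0.399]
force: [0.5, -1.4, 0.4]
gripper_width: 0.053
t 10.45 tcp [0.5889 0.092  0.2015] yaw(z) -0.3739 tilt -1.000 F [ 0.5 -1.4  0.4] M [-0.05  0.11 -0.04] w 0.0530 q1 -0.041 q6 0.334
narrow top [ 0.4335 -0.1673  0.3922] -79.5
middle top [ 0.4216 -0.3128  0.0995] -79.5
wide top [ 0.5909 -0.2943  0.137 ] -66.7
narrow scene [ 0.4371 -0.1665  0.4253] -68.5
middle scene [ 0.4236 -0.3121  0.1042] -61.5
wide scene [ 0.5935 -0.2935  0.1376] -47.2
narrow avg corrected [ 0.4346 -0.1689  0.4087]
middle avg corrected [ 0.4219 -0.3145  0.1019]
wide avg corrected [ 0.5915 -0.2959  0.1373]
```

View pics/c1.png

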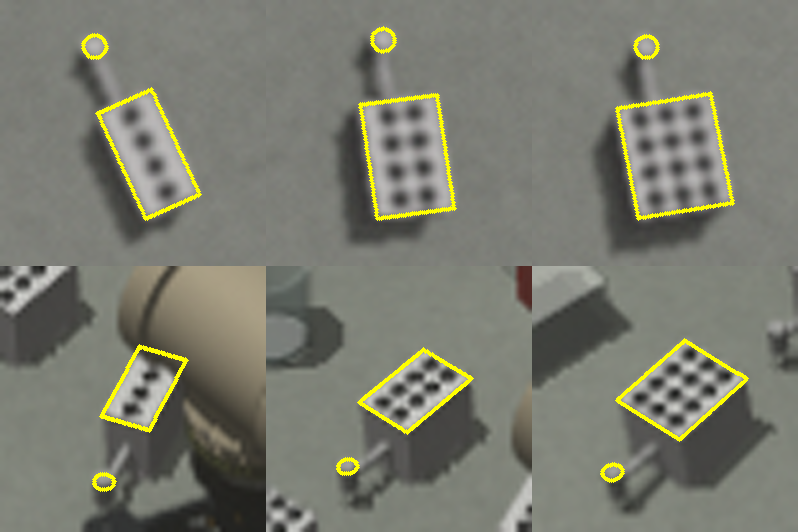

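```bash

python3 -m creep '[-0.0195,-0.0325,0,-0.1,0.6, -0.0195,-0.0325,0,-0.1,0.6, -0.0195,-0.0325,0,-0.1,0.6, -0.0195,-0.0325,0,-0.1,0.6, -0.0195,-0.0325,0,-0.1,0.6]' >/dev/null
python3 -m creep '[-0.0195,-0.0325,0,-0.1,0.6, -0.0195,-0.0325,0,-0.1,0.6, -0.0195,-0.0325,0,-0.1,0.6, 0,0,-0.03,0,0.6, 0,0,0,0,0.6]'
python3 -m creep '[0,0,0,0,0.6, 0,0,0,0,0.6]'
python3 -c "
from h import *
st()"
```

```text
time_s: 11.48
tcp_pos: [0.4311, -0.1628, 0.1669]
eef_rot: [-0.144, 0.694, -0.691, 0.14]
force: [0.0, 0.4, -1.4]
gripper_width: 0.053
time_s: 11.65
tcp_pos: [0.4337, -0.1622, 0.1709]
eef_rot: [-0.143, 0.692, -0.692, 0.144]
force: [-0.3, 0.8, -0.2]
gripper_width: 0.0526
t 11.65 tcp [ 0.4337 -0.1622  0.1709] yaw(z) -1.1622 tilt -1.000 F [-0.3  0.8 -0.2] M [-0.06  0.19  0.01] w 0.0526 q1 -0.612 q6 0.550
```

```bash

python3 -m creep '[0,-0.0068,-0.03,-0.013,0.6, 0,0,-0.035,0,0.6, 0,0,-0.035,0,0.6, 0,0,-0.02,0,0.6, 0,0,-0.01,0,0.6]'
python3 -m creep '[0,0,0,0,0.6,0,0,0,0,0.6]'
python3 -c "
from h import *
st()"
python3 -m creep '[0,0,0,0,0.4,0,0,0,0,0.3,0,0,0,0,0.2,0,0,0,0,0,0,0,0,0,0]'
python3 -m creep '[0,0,0,0,0,0,0,0,0,0]'
python3 -c "
from h import *
st()"
```

```text
time_s: 12.07
tcp_pos: [0.433, -0.1686, 0.0387]
eef_rot: [-0.139, 0.694, -0.693, 0.138]
force: [0.2, 0.2, -0.6]
gripper_width: 0.0526
time_s: 12.23
tcp_pos: [0.4338, -0.1699, 0.0413]
eef_rot: [0.138, -0.693, 0.694, -0.139]
force: [0.1, 0.8, -0.1]
gripper_width: 0.053
t 12.23 tcp [ 0.4338 -0.1699  0.0413] yaw(z) -1.1765 tilt -1.000 F [ 0.1  0.8 -0.1] M [-0.02  0.17  0.01] w 0.0530 q1 -0.626 q6 0.551
time_s: 12.65
tcp_pos: [0.4334, -0.1702, 0.0413]
eef_rot: [0.138, -0.693, 0.694, -0.139]
force: [0.3, 2.3, 7.8]
gripper_width: 0.0359
time_s: 12.82
tcp_pos: [0.4334, -0.1702, 0.0413]
eef_rot: [0.137, -0.693, 0.694, -0.138]
force: [-0.3, 2.2, 7.9]
gripper_width: 0.0357
t 12.82 tcp [ 0.4334 -0.1702  0.0413] yaw(z) -1.1780 tilt -1.000 F [-0.3  2.2  7.9] M [ 0.3   0.22 -0.  ] w 0.0357 q1 -0.627 q6 0.551
```

```bash

python3 -m creep '[0,0,0.03,0,0, 0,0,0.035,0,0, 0,0,0.035,0,0, 0.004,0.03,0.03,-0.06,0, 0.004,0.03,0.009,-0.06,0]'
python3 -m creep '[0.006,0.035,0,-0.06,0, 0.006,0.035,0,-0.06,0, 0.006,0.035,0,-0.06,0, 0,0.0348,0,-0.022,0, 0,0,0,0,0]'
python3 -m creep '[0,0,0,0,0, 0,0,0,0,0]'
python3 -c "
from h import *
st()"
```

```text
time_s: 13.23
tcp_pos: [0.4418, -0.1113, 0.1828]
eef_rot: [0.092, -0.699, 0.702, -0.096]
force: [0.7, -0.4, -3.5]
gripper_width: 0.0354
time_s: 13.65
tcp_pos: [0.4579, 0.0339, 0.1785]
eef_rot: [-0.027, 0.707, -0.706, 0.026]
force: [-0.5, -1.0, -3.7]
gripper_width: 0.0358
time_s: 13.82
tcp_pos: [0.4586, 0.0289, 0.1785]
eef_rot: [0.025, -0.707, 0.707, -0.025]
force: [0.7, -0.4, -3.4]
gripper_width: 0.0357
t 13.82 tcp [0.4586 0.0289 0.1785] yaw(z) -1.4994 tilt -1.000 F [ 0.7 -0.4 -3.4] M [-0.01  0.12 -0.04] w 0.0357 q1 -0.193 q6 1.307
```

```bash
python3 -c "
from blk import *
s=st();im=camera('scene')
p=(.4586+.0007+.0022,.0289+.0022,.0714)
q=np.vstack([proj('scene',f) for f in model(p,.036,.1785-.0413)]);u,v=q.mean(0).astype(int)
crop('scene',u-40,v-30,u+40,v+30,'n1.png',im,q)
"
```

```text
t 13.82 tcp [0.4586 0.0289 0.1785] yaw(z) -1.4994 tilt -1.000 F [ 0.7 -0.4 -3.4] M [-0.01  0.12 -0.04] w 0.0357 q1 -0.193 q6 1.307
```

View pics/n1.png

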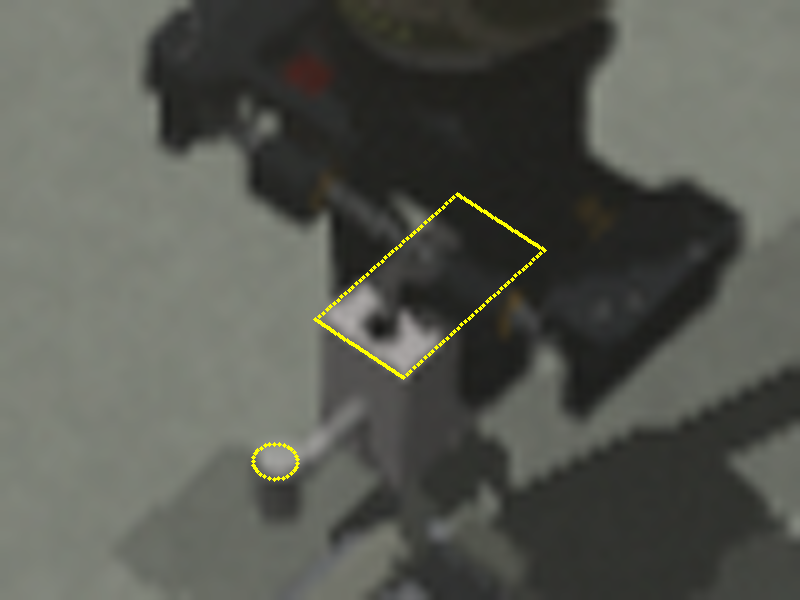

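```bash

python3 -m creep '[0.0008,0.0007,-0.03,0,0, 0,0,-0.03,0,0, 0,0,-0.025,0,0, 0,0,-0.015,0,0, 0,0,0,0,0]'
python3 -m creep '[0,0,0,0,0, 0,0,0,0,0]'
python3 -c "
from blk import *
s=st();o=[]
p=(*(s['tcp_pos'][:2]+[.0007+.0022,.0022]),.0714)
im=camera('scene')
q=np.vstack([proj('scene',f) for f in model(p,.036,s['tcp_pos'][2]-.0413)]);u,v=q.mean(0).astype(int)
crop('scene',u-40,v-30,u+40,v+30,'n2.png',im,q)
"
```

```text
time_s: 14.28
tcp_pos: [0.458, 0.0289, 0.076]
eef_rot: [-0.026, 0.707, -0.706, 0.022]
force: [0.1, 0.2, -3.3]
gripper_width: 0.0358
time_s: 14.45
tcp_pos: [0.4603, 0.0291, 0.0797]
eef_rot: [0.024, -0.707, 0.707, -0.025]
force: [-0.2, -0.6, -4.2]
gripper_width: 0.0356
t 14.45 tcp [0.4603 0.0291 0.0797] yaw(z) -1.5010 tilt -1.000 F [-0.2 -0.6 -4.2] M [-0.06  0.16 -0.02] w 0.0356 q1 -0.192 q6 1.309
```

View pics/n2.png

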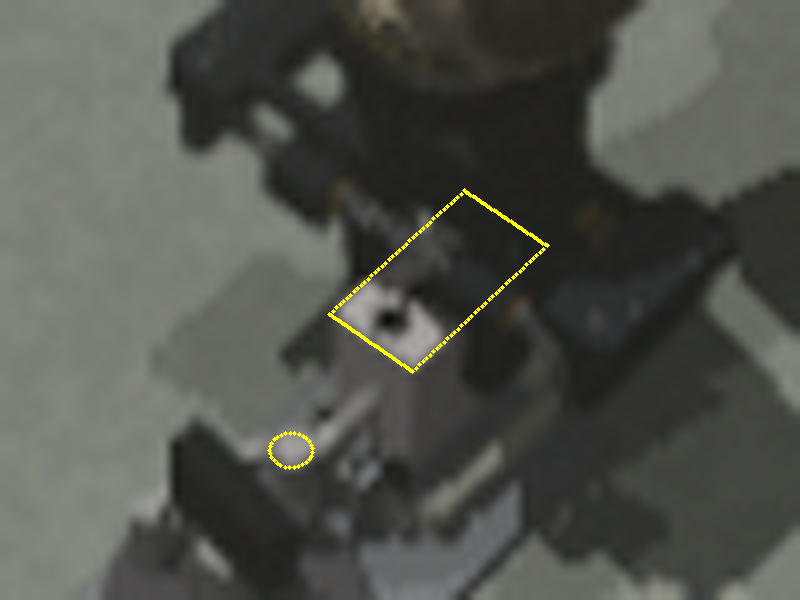

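```bash

python3 -m creep '[-0.0008,0.0004,-0.005,0,0, 0,0,-0.004,0,0, 0,0,0,0,0, 0,0,0,0,0]'
python3 -c "
from h import *
st()"
python3 -m creep '[0,0,-0.005,0,0, 0,0,-0.004,0,0, 0,0,0,0,0, 0,0,0,0,0]'
python3 -c "
from h import *
st()"
```

```text
time_s: 14.83
tcp_pos: [0.4587, 0.0303, 0.0695]
eef_rot: [-0.025, 0.707, -0.707, 0.025]
force: [0.4, -0.4, -2.4]
gripper_width: 0.0359
t 14.83 tcp [0.4587 0.0303 0.0695] yaw(z) -1.4999 tilt -1.000 F [ 0.4 -0.4 -2.4] M [-0.02  0.13 -0.06] w 0.0359 q1 -0.190 q6 1.310
time_s: 15.17
tcp_pos: [0.4586, 0.0303, 0.0603]
eef_rot: [-0.025, 0.707, -0.707, 0.025]
force: [0.8, 0.2, -3.8]
gripper_width: 0.036
t 15.17 tcp [0.4586 0.0303 0.0603] yaw(z) -1.5000 tilt -1.000 F [ 0.8  0.2 -3.8] M [-0.03  0.16 -0.  ] w 0.0360 q1 -0.190 q6 1.310
```

```bash

python3 -m creep '[0.0008,-0.0004,-0.004,0,0, 0,0,-0.003,0,0, 0,0,0,0,0, 0,0,0,0,0]'
python3 -c "
from h import *
st()"
python3 -m creep '[0,0,-0.002,0,0, 0,0,-0.001,0,0, 0,0,0,0,0, 0,0,0,0,0]'
python3 -c "
from h import *
st()"
```

```text
time_s: 15.5
tcp_pos: [0.4594, 0.0299, 0.0534]
eef_rot: [-0.025, 0.707, -0.707, 0.025]
force: [-0.7, -0.1, -2.6]
gripper_width: 0.0353
t 15.50 tcp [0.4594 0.0299 0.0534] yaw(z) -1.5000 tilt -1.000 F [-0.7 -0.1 -2.6] M [-0.    0.13  0.03] w 0.0353 q1 -0.190 q6 1.309
time_s: 15.83
tcp_pos: [0.4597, 0.0298, 0.0513]
eef_rot: [0.025, -0.707, 0.707, -0.025]
force: [-3.8, 0.8, 7.8]
gripper_width: 0.0359
t 15.83 tcp [0.4597 0.0298 0.0513] yaw(z) -1.4998 tilt -1.000 F [-3.8  0.8  7.8] M [-0.02  0.74 -0.04] w 0.0359 q1 -0.190 q6 1.310
```

```bash

python3 -m creep '[0,0,0,0,0.5, 0,0,0,0,0.6, 0,0,0,0,0.6, 0,0,0.03,0,0.6, 0,0,0.03,0,0.6]'
python3 -m creep '[0,0,0.03,0,0.5, 0.01,0.0007,0,0.122,0.5, 0.01,0.0007,0,0.122,0.5, 0.01,0.0007,0,0.122,0.5, 0.01,0.0007,0,0.122,0.5]'
python3 -m creep '[0.01,0.0007,0,0.122,0.5, 0.01,0.0007,0,0.122,0.5, 0.01,0.0007,0,0.122,0.5, 0.01,0.0007,0,0.122,0.5, 0.01,0.0007,0,0.122,0.5]'
python3 -m creep '[0.01,0.0007,0,0.122,0.5, 0.006,0.0004,0,0.122,0.5, 0,0,0,0.121,0.5, 0,0,0,0,0.5, 0,0,0,0,0.5]'
python3 -c "
from h import *
st()"
```

```text
time_s: 16.25
tcp_pos: [0.4588, 0.0299, 0.1104]
eef_rot: [-0.026, 0.707, -0.706, 0.024]
force: [-0.1, -0.5, 0.2]
gripper_width: 0.0527
time_s: 16.67
tcp_pos: [0.5001, 0.0326, 0.1408]
eef_rot: [0.197, -0.679, 0.679, -0.197]
force: [-0.1, -0.2, 0.1]
gripper_width: 0.0441
time_s: 17.08
tcp_pos: [0.5501, 0.0361, 0.1404]
eef_rot: [0.392, -0.589, 0.589, -0.392]
force: [-0.6, -1.1, 1.2]
gripper_width: 0.0439
time_s: 17.5
tcp_pos: [0.5655, 0.0372, 0.1404]
eef_rot: [-0.49, 0.51, -0.51, 0.49]
force: [-0.4, -0.1, 0.2]
gripper_width: 0.0439
t 17.50 tcp [0.5655 0.0372 0.1404] yaw(z) -0.0406 tilt -1.000 F [-0.4 -0.1  0.2] M [-0.11  0.09 -0.05] w 0.0439 q1 -0.141 q6 -0.100
```

```bash

python3 -m creep '[0,0,-0.03,0,0.5, 0,0,-0.02,0,0.5, 0,0,-0.01,0,0.5, 0,0,0,0,0.3, 0,0,0,0,0.2]'
python3 -m creep '[0,0,0,0,0, 0,0,0,0,0, 0,0,0,0,0, 0,0,0,0,0]'
python3 -c "
from h import *
st(); im=crop('scene',215,150,315,240,'n3.png')"
```

```text
time_s: 17.92
tcp_pos: [0.5657, 0.0372, 0.081]
eef_rot: [0.49, -0.51, 0.51, -0.49]
force: [0.6, 0.3, 0.1]
gripper_width: 0.0328
time_s: 18.25
tcp_pos: [0.5654, 0.0373, 0.0817]
eef_rot: [0.49, -0.509, 0.509, -0.491]
force: [-4.2, 0.3, 6.0]
gripper_width: 0.0163
t 18.25 tcp [0.5654 0.0373 0.0817] yaw(z) -0.0377 tilt -1.000 F [-4.2  0.3  6. ] M [-0.07  0.76 -0.21] w 0.0163 q1 -0.141 q6 -0.103
```

View pics/n3.png

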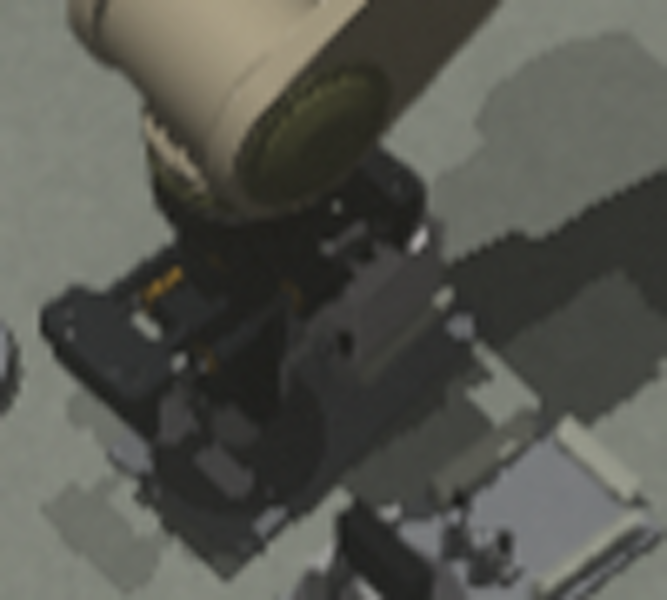

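```bash

python3 -m creep '[-0.0005,0,0,-0.08,0, 0,0,0,-0.08,0, 0,0,0,-0.08,0, 0,0,0,-0.08,0, 0,0,0,-0.08,0]'
python3 -c "
from h import *
st()"
python3 -m creep '[0,0,0,-0.08,0, 0,0,0,-0.08,0, 0,0,0,-0.08,0, 0,0,0,-0.08,0, 0,0,0,-0.08,0]'
python3 -c "
from h import *
st()"
python3 -m creep '[0,0,0,-0.08,0, 0,0,0,-0.08,0, 0,0,0,-0.08,0, 0,0,0,-0.08,0, 0,0,0,0,0]'
python3 -c "
from h import *
st()"
```

```text
time_s: 18.72
tcp_pos: [0.5656, 0.0372, 0.0818]
eef_rot: [0.378, -0.597, 0.598, -0.379]
force: [-0.8, 0.3, 1.8]
gripper_width: 0.0154
t 18.72 tcp [0.5656 0.0372 0.0818] yaw(z) -0.4408 tilt -1.000 F [-0.8  0.3  1.8] M [0.01 0.16 0.25] w 0.0154 q1 -0.141 q6 0.300
time_s: 19.13
tcp_pos: [0.5658, 0.037, 0.0818]
eef_rot: [0.252, -0.66, 0.661, -0.253]
force: [1.3, -1.5, 1.9]
gripper_width: 0.0157
t 19.13 tcp [0.5658 0.037  0.0818] yaw(z) -0.8403 tilt -1.000 F [ 1.3 -1.5  1.9] M [-0.16  0.07  0.61] w 0.0157 q1 -0.141 q6 0.700
time_s: 19.55
tcp_pos: [0.5661, 0.0371, 0.0819]
eef_rot: [0.144, -0.692, 0.693, -0.146]
force: [3.2, -0.4, 4.0]
gripper_width: 0.0177
t 19.55 tcp [0.5661 0.0371 0.0819] yaw(z) -1.1583 tilt -1.000 F [ 3.2 -0.4  4. ] M [-0.08 -0.29  0.8 ] w 0.0177 q1 -0.141 q6 1.018
```

```bash

python3 -m creep '[0,0,0,0,0, 0,0,0,0,0, 0,0,0,0,0]'
python3 -c "
from h import *
st();crop('scene',215,150,315,240,'n4.png')"
python3 -m creep '[0,0,0,-0.05,0, 0,0,0,-0.05,0, 0,0,0,0,0]'
python3 -c "
from h import *
st();"
```

```text
time_s: 19.8
tcp_pos: [0.5662, 0.0371, 0.0819]
eef_rot: [0.145, -0.691, 0.692, -0.148]
force: [3.5, -0.6, 6.2]
gripper_width: 0.0172
t 19.80 tcp [0.5662 0.0371 0.0819] yaw(z) -1.1540 tilt -1.000 F [ 3.5 -0.6  6.2] M [-0.07 -0.33  0.75] w 0.0172 q1 -0.141 q6 1.013
time_s: 20.1
tcp_pos: [0.5662, 0.037, 0.0818]
eef_rot: [0.109, -0.698, 0.699, -0.112]
force: [3.5, -0.9, 6.9]
gripper_width: 0.0174
t 20.10 tcp [0.5662 0.037  0.0818] yaw(z) -1.2569 tilt -1.000 F [ 3.5 -0.9  6.9] M [-0.19 -0.4   0.6 ] w 0.0174 q1 -0.141 q6 1.116
```

View pics/n4.png

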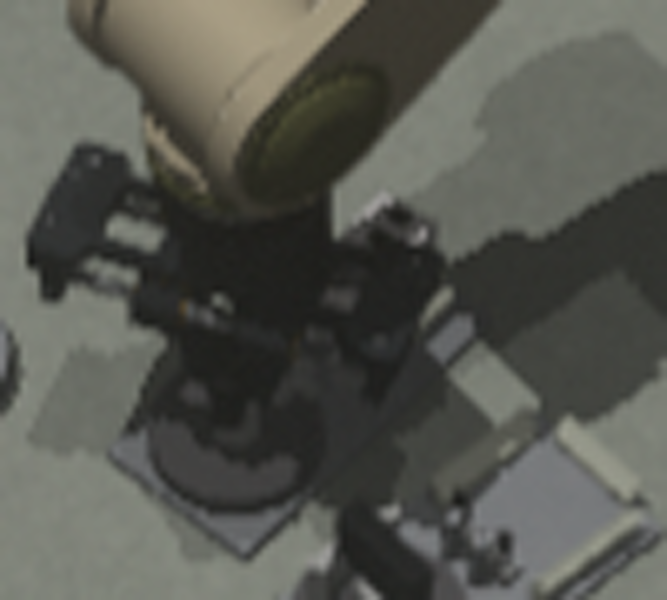

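```bash

python3 -m creep '[0,0,0,-0.06,0, 0,0,0,-0.06,0, 0,0,0,-0.06,0, 0,0,0,-0.06,0, 0,0,0,0,0]'
python3 -c "
from h import *
st()"
python3 -m creep '[0,0,0,-0.04,0, 0,0,0,-0.04,0, 0,0,0,0,0]'
python3 -c "
from h import *
st();"
```

```text
time_s: 20.52
tcp_pos: [0.5661, 0.0367, 0.0819]
eef_rot: [0.025, -0.706, 0.707, -0.027]
force: [2.4, -3.1, 5.9]
gripper_width: 0.0177
t 20.52 tcp [0.5661 0.0367 0.0819] yaw(z) -1.4971 tilt -1.000 F [ 2.4 -3.1  5.9] M [-0.38 -0.27  0.58] w 0.0177 q1 -0.141 q6 1.356
time_s: 20.77
tcp_pos: [0.5661, 0.0366, 0.0818]
eef_rot: [-0.003, -0.707, 0.708, 0.001]
force: [2.6, -3.4, 6.7]
gripper_width: 0.018
t 20.77 tcp [0.5661 0.0366 0.0818] yaw(z) -1.5763 tilt -1.000 F [ 2.6 -3.4  6.7] M [-0.43 -0.26  0.65] w 0.0180 q1 -0.141 q6 1.435
```

```bash

python3 -m creep '[0,0,0,-0.04,0, 0,0,0,-0.03,0, 0,0,0,0,0]'
python3 -c "
from h import *
st();"
python3 -m creep '[0,0,0,0,0.4, 0,0,0,0,0.5, 0,0,0,0,0.5, 0,0,0.03,0,0.5, 0,0,0.03,0,0.5]'
python3 -m creep '[0,0,0.04,0,0.6, -0.01,-0.04,0.01,0,0.6, -0.01,-0.04,0,0,0.6, -0.01,-0.04,0,0,0.6, 0,-0.03,0,0,0.6]'
python3 -c "
from chk import *
im=crop('scene',215,150,315,240,'n5.png')
im=crop('top',210,160,290,250,'n6.png')
chk({k:P0[k] for k in('middle','wide')},name='c2.png')"
```

```text
time_s: 21.02
tcp_pos: [0.5661, 0.0366, 0.0818]
eef_rot: [-0.028, -0.706, 0.707, 0.025]
force: [2.8, -3.7, 6.0]
gripper_width: 0.0178
t 21.02 tcp [0.5661 0.0366 0.0818] yaw(z) -1.6460 tilt -1.000 F [ 2.8 -3.7  6. ] M [-0.54 -0.26  0.55] w 0.0178 q1 -0.142 q6 1.505
time_s: 21.43
tcp_pos: [0.5638, 0.0374, 0.1398]
eef_rot: [0.025, 0.707, -0.706, -0.029]
force: [0.5, 0.1, 0.4]
gripper_width: 0.0435
time_s: 21.85
tcp_pos: [0.5336, -0.1141, 0.1905]
eef_rot: [0.027, 0.707, -0.707, -0.027]
force: [0.0, 1.0, -0.3]
gripper_width: 0.0531
t 21.85 tcp [ 0.5336 -0.1141  0.1905] yaw(z) -1.6473 tilt -1.000 F [ 0.   1.  -0.3] M [0.02 0.17 0.02] w 0.0531 q1 -0.425 q6 1.222
middle top [ 0.4216 -0.3128  0.0986] -80.0
wide top [ 0.5909 -0.2943  0.137 ] -67.2
middle scene [ 0.4196 -0.313   0.1515] -2.1
wide scene [ 0.5935 -0.2935  0.1372] -47.0
middle avg corrected [ 0.4199 -0.3149  0.125 ]
wide avg corrected [ 0.5915 -0.2959  0.1371]
```

View pics/n5.png

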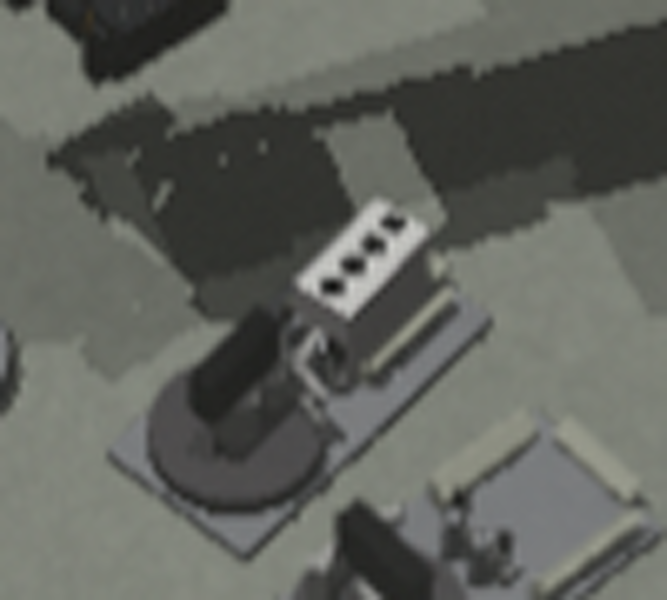

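View pics/n6.png

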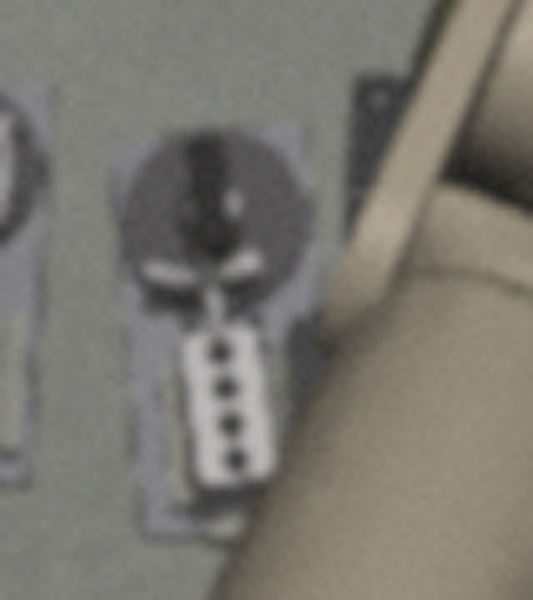

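```bash
cat > wingfit.py <<'E'
from dock3 import *
AX={"middle":(.6006,.3306,.047),"wide":(.597,.1685,-.072),"narrow":(.5682,.0397,.071)}
def wf(d,phi0,n="scene",N=12):
    im=np.mean([camera(n).astype(float) for _ in range(2)],0).clip(0,255).astype(np.uint8);L=gr(im,[1/3]*3)
    x,y,a=AX[d]
    r=mn(lambda p:-sum(edge(n,L,e,1) for e in wing(p)),[x,y,a-phi0],[.003,.003,.1],N)
    q=np.vstack([proj(n,f) for f in wing(r.x)]);u,v=q.mean(0).astype(int)
    crop(n,u-20,v-15,u+20,v+15,f"wf_{d}.png",im,q,size=(400,300))
    print(d,"wing",np.round(r.x,4),"phi",round(a-r.x[2],3),round(r.fun,1))
E
python3 -c "
from chk import *
chk({'narrow':(.4688,.033,.071)},name='c3.png',z0=.01)
from wingfit import *
wf('narrow',1.5)"
```

```text
t 22.15 tcp [ 0.5352 -0.1109  0.1901] yaw(z) -1.6458 tilt -1.000 F [ 0.1  0.2 -0.6] M [ 0.03  0.2  -0.01] w 0.0527 q1 -0.419 q6 1.227
narrow top [0.4695 0.0318 0.1366] -64.5
narrow scene [0.4706 0.0325 0.1488] -108.1
narrow avg corrected [0.4694 0.0302 0.1427]
narrow wing [ 0.5756  0.0581 -2.7753] phi 2.846 -36.1
```

View pics/c3.png

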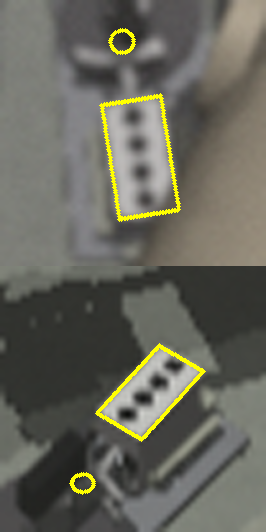

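View pics/wf_narrow.png

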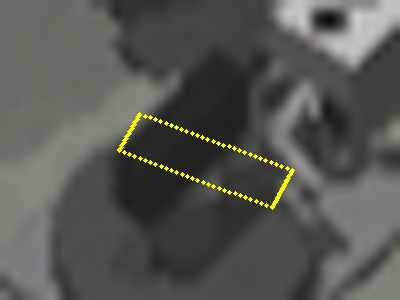

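```bash
python3 -c "
from h import *
# predicted wing top corners for phi options, scene & top
im=camera('scene')
import cv2
os=[]
for phi in (1.35,1.5,1.6):
    a=.078-phi
    c=[(-.008,-.027),(.008,-.027),(.008,.027),(-.008,.027)]
    q=[]
    for z in(.095,.059):
        for i in range(4): q.append(proj('scene',T((.5682,.0397,a),np.linspace((*c[i],z),(*c[(i+1)%4],z),25))))
    q=np.vstack(q);crop('scene',232,183,272,223,'_t.png',im,q,size=(266,266));os.append(cv2.imread('pics/_t.png'))
cv2.imwrite('pics/w5.png',np.hstack(os))
"
```

View pics/w5.png

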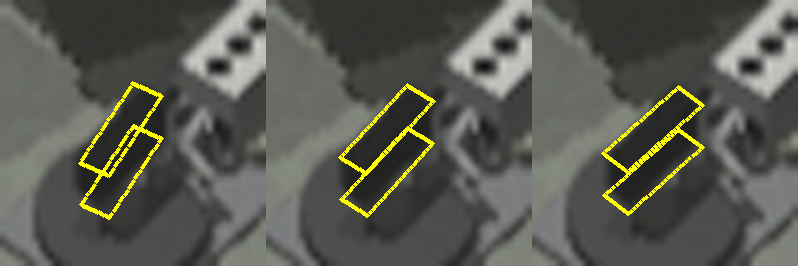

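```bash
python3 -c "
from h import *
import cv2
im=np.mean([camera('scene').astype(float) for _ in range(3)],0)
im=(im*2.2-20).clip(0,255).astype(np.uint8)
os=[]
for phi in (None,1.4,1.55):
    q=[]
    if phi:
        a=.078-phi
        c=[(-.008,-.027),(.008,-.027),(.008,.027),(-.008,.027)]
        q=np.vstack([proj('scene',T((.5682,.0397,a),np.linspace((*c[i],.095),(*c[(i+1)%4],.095),12))) for i in range(4)])
    crop('scene',232,183,272,223,'_t.png',im,q,size=(266,266));os.append(cv2.imread('pics/_t.png'))
cv2.imwrite('pics/w6.png',np.hstack(os))
"
```

```text
(no output)
```

View pics/w6.png

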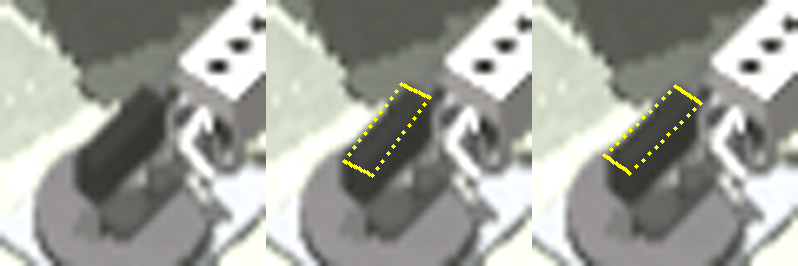

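```bash

python3 -m creep '[0.0113,-0.037,0,0.053,1, 0.0113,-0.037,0,0.053,1, 0.0113,-0.037,0,0.053,1, 0.0113,-0.037,0,0.053,1, 0.0113,-0.037,0,0,1]' >/dev/null
python3 -m creep '[0,0,-0.03,0,1, 0,0,-0.02,0,1, 0,0,0,0,1, 0,0,0,0,1]'
python3 -c "
from h import *
st()"
```

```text
time_s: 23.4
tcp_pos: [0.5915, -0.2968, 0.14]
eef_rot: [-0.048, 0.706, -0.705, 0.048]
force: [0.2, -0.1, 0.7]
gripper_width: 0.0879
t 23.40 tcp [ 0.5915 -0.2968  0.14  ] yaw(z) -1.4350 tilt -1.000 F [ 0.2 -0.1  0.7] M [-0.03  0.16 -0.02] w 0.0879 q1 -0.642 q6 0.793
```

```bash

python3 -m creep '[0,0.0008,-0.03,0,1, 0,0,-0.03,0,1, 0,0,-0.025,0,1, 0,0,-0.014,0,1, 0,0,0,0,1]'
python3 -m creep '[0,0,0,0,1, 0,0,0,0,0.7, 0,0,0,0,0.6, 0,0,0,0,0.5, 0,0,0,0,0]'
python3 -m creep '[0,0,0,0,0, 0,0,0,0,0]'
python3 -c "
from h import *
st()"
```

```text
time_s: 23.82
tcp_pos: [0.5912, -0.2956, 0.04]
eef_rot: [-0.049, 0.706, -0.705, 0.047]
force: [-0.4, -0.9, 0.5]
gripper_width: 0.0879
time_s: 24.23
tcp_pos: [0.592, -0.2965, 0.0424]
eef_rot: [0.048, -0.705, 0.706, -0.048]
force: [-0.1, -0.2, -1.0]
gripper_width: 0.0634
time_s: 24.4
tcp_pos: [0.592, -0.2964, 0.0421]
eef_rot: [0.048, -0.705, 0.706, -0.048]
force: [-0.8, -0.1, 5.0]
gripper_width: 0.0595
t 24.40 tcp [ 0.592  -0.2964  0.0421] yaw(z) -1.4350 tilt -1.000 F [-0.8 -0.1  5. ] M [0.13 0.26 0.03] w 0.0595 q1 -0.641 q6 0.794
```

```bash

python3 -m creep '[0,0,0.035,0,0, 0,0,0.035,0,0, 0,0,0.035,0,0, -0.0079,0.0362,0.03,-0.016,0, -0.0079,0.0362,0.003,-0.016,0]'
python3 -m creep '[-0.0079,0.0362,0,-0.016,0, -0.0079,0.0362,0,-0.016,0, -0.0079,0.0362,0,-0.016,0, -0.0079,0.0362,0,-0.016,0, -0.0079,0.0362,0,-0.016,0]'
python3 -m creep '[-0.0079,0.0362,0,-0.016,0, -0.0079,0.0362,0,-0.016,0, -0.0079,0.0362,0,-0.016,0, -0.0079,0.0362,0,-0.016,0, -0.0079,0.0362,0,-0.016,0]'
python3 -m creep '[-0.0079,0.0362,0,-0.016,0, 0,0,0,0,0, 0,0,0,0,0, 0,0,0,0,0]'
python3 -c "
from h import *
st()"
```

```text
time_s: 24.82
tcp_pos: [0.5779, -0.23, 0.1803]
eef_rot: [0.033, -0.704, 0.708, -0.038]
force: [1.1, -0.4, -3.0]
gripper_width: 0.0599
time_s: 25.23
tcp_pos: [0.5364, -0.0457, 0.1753]
eef_rot: [-0.008, 0.707, -0.707, 0.008]
force: [0.4, -0.0, -2.6]
gripper_width: 0.0601
time_s: 25.65
tcp_pos: [0.497, 0.1352, 0.1753]
eef_rot: [-0.02, -0.707, 0.707, 0.02]
force: [0.9, 0.1, -2.8]
gripper_width: 0.0593
time_s: 25.98
tcp_pos: [0.49, 0.1695, 0.1753]
eef_rot: [-0.025, -0.707, 0.707, 0.026]
force: [-0.1, 0.4, -1.3]
gripper_width: 0.0597
t 25.98 tcp [0.49   0.1695 0.1753] yaw(z) -1.6426 tilt -1.000 F [-0.1  0.4 -1.3] M [-0.    0.11  0.03] w 0.0597 q1 0.107 q6 1.750
```

```bash

python3 -m creep '[-0.0005,0.0043,-0.03,0,0, 0,0,-0.03,0,0, 0,0,-0.025,0,0, 0,0,-0.01,0,0, 0,0,0,0,0]'
python3 -m creep '[0,0,0,0,0, 0,0,0,0,0, 0,0,0,0,0]'
python3 -c "
from blk import *
s=st()
p=(*(s['tcp_pos'][:2]+[-.0004+.0022,.0022]),s['eef_rot'][0]*0-.072)
im=camera('scene')
q=np.vstack([proj('scene',f) for f in model(p,.060,s['tcp_pos'][2]-.0421)]);u,v=q.mean(0).astype(int)
crop('scene',u-40,v-30,u+40,v+30,'m2.png',im,q)
"
```

```text
time_s: 26.4
tcp_pos: [0.4888, 0.1729, 0.0787]
eef_rot: [-0.025, -0.706, 0.707, 0.028]
force: [-0.3, -0.0, -2.7]
gripper_width: 0.0598
time_s: 26.65
tcp_pos: [0.4904, 0.174, 0.0821]
eef_rot: [0.027, 0.707, -0.706, -0.025]
force: [0.0, 0.3, -2.8]
gripper_width: 0.0597
t 26.65 tcp [0.4904 0.174  0.0821] yaw(z) -1.6433 tilt -1.000 F [ 0.   0.3 -2.8] M [0.05 0.13 0.03] w 0.0597 q1 0.115 q6 1.759
```

View pics/m2.png

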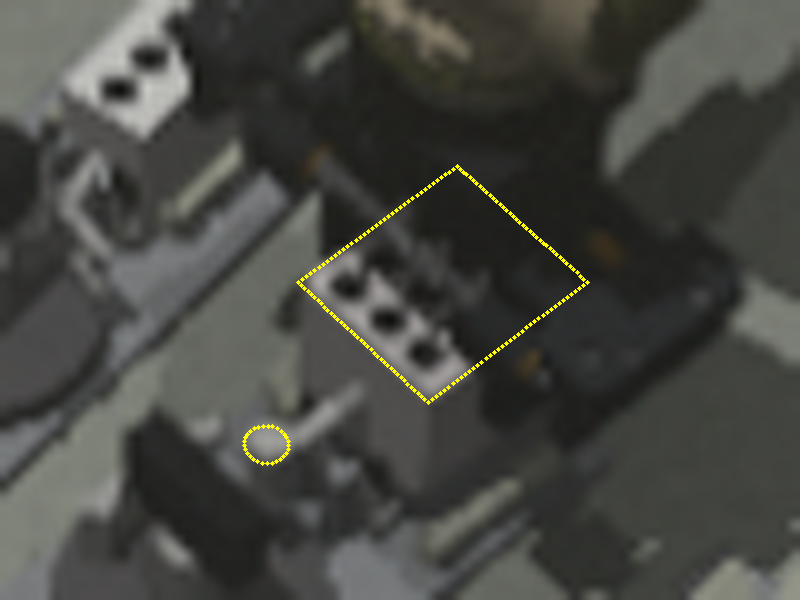

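```bash

python3 -m creep '[-0.0009,-0.0002,-0.006,0,0, 0,0,-0.006,0,0, 0,0,0,0,0, 0,0,0,0,0]'
python3 -c "
from h import *
st()"
python3 -m creep '[0,0,-0.005,0,0, 0,0,-0.005,0,0, 0,0,0,0,0, 0,0,0,0,0]'
python3 -c "
from h import *
st()"
```

```text
time_s: 27.03
tcp_pos: [0.4884, 0.1739, 0.0682]
eef_rot: [-0.025, -0.707, 0.707, 0.026]
force: [-0.6, -0.5, -2.3]
gripper_width: 0.0597
t 27.03 tcp [0.4884 0.1739 0.0682] yaw(z) -1.6430 tilt -1.000 F [-0.6 -0.5 -2.3] M [-0.04  0.15 -0.05] w 0.0597 q1 0.116 q6 1.759
time_s: 27.37
tcp_pos: [0.4886, 0.1739, 0.0583]
eef_rot: [-0.025, -0.707, 0.707, 0.026]
force: [0.4, -1.2, -3.0]
gripper_width: 0.0596
t 27.37 tcp [0.4886 0.1739 0.0583] yaw(z) -1.6430 tilt -1.000 F [ 0.4 -1.2 -3. ] M [ 0.01  0.15 -0.01] w 0.0596 q1 0.116 q6 1.759
```

```bash

python3 -m creep '[0.0008,0,-0.003,0,0, 0,0,-0.003,0,0, 0,0,0,0,0, 0,0,0,0,0]'
python3 -c "
from h import *
st()"
python3 -m creep '[0,0,-0.001,0,0, 0,0,0,0,0, 0,0,0,0,0]'
python3 -c "
from h import *
st()"
```

```text
time_s: 27.7
tcp_pos: [0.4893, 0.1739, 0.0524]
eef_rot: [-0.025, -0.707, 0.707, 0.026]
force: [0.9, -0.7, -1.9]
gripper_width: 0.0597
t 27.70 tcp [0.4893 0.1739 0.0524] yaw(z) -1.6429 tilt -1.000 F [ 0.9 -0.7 -1.9] M [-0.01  0.11  0.04] w 0.0597 q1 0.116 q6 1.758
time_s: 27.95
tcp_pos: [0.4894, 0.1739, 0.0521]
eef_rot: [-0.026, -0.707, 0.707, 0.025]
force: [-3.2, 0.2, 5.4]
gripper_width: 0.0597
t 27.95 tcp [0.4894 0.1739 0.0521] yaw(z) -1.6429 tilt -1.000 F [-3.2  0.2  5.4] M [-0.21  0.59 -0.01] w 0.0597 q1 0.116 q6 1.759
```

```bash

python3 -m creep '[0,0,0,0,0.75, 0,0,0,0,0.85, 0,0,0,0,0.85, 0,0,0.03,0,0.85, 0,0,0.03,0,0.85]'
python3 -m creep '[0,0,0.033,0,0.5, 0.008,-0.0006,0,0.121,0.5, 0.008,-0.0006,0,0.121,0.5, 0.008,-0.0006,0,0.121,0.5, 0.008,-0.0006,0,0.121,0.5]'
python3 -m creep '[0.008,-0.0006,0,0.121,0.5, 0.008,-0.0006,0,0.121,0.5, 0.008,-0.0006,0,0.121,0.5, 0.008,-0.0006,0,0.121,0.5, 0.008,-0.0006,0,0.121,0.5]'
python3 -m creep '[0.008,-0.0006,0,0.121,0.5, 0.008,-0.0006,0,0.121,0.5, 0.008,-0.0006,0,0.121,0.5, 0.009,-0.0007,0,0.121,0.5, 0,0,0,0,0.5]'
python3 -m creep '[0,0,0,0,0.5, 0,0,0,0,0.5]'
python3 -c "
from h import *
st()"
```

```text
time_s: 28.37
tcp_pos: [0.4886, 0.1737, 0.1112]
eef_rot: [-0.024, -0.706, 0.707, 0.027]
force: [0.2, -0.1, -0.3]
gripper_width: 0.0747
time_s: 28.78
tcp_pos: [0.5218, 0.1714, 0.1447]
eef_rot: [0.146, -0.692, 0.692, -0.147]
force: [-0.4, -0.3, -0.4]
gripper_width: 0.0451
time_s: 29.2
tcp_pos: [0.5618, 0.1684, 0.1444]
eef_rot: [-0.346, 0.617, -0.617, 0.346]
force: [0.8, 0.2, 0.4]
gripper_width: 0.044
time_s: 29.62
tcp_pos: [0.5954, 0.1657, 0.1442]
eef_rot: [0.483, -0.516, 0.516, -0.483]
force: [0.6, 0.7, 0.0]
gripper_width: 0.044
time_s: 29.78
tcp_pos: [0.594, 0.166, 0.1444]
eef_rot: [-0.481, 0.518, -0.518, 0.481]
force: [-0.5, 0.5, 0.8]
gripper_width: 0.0442
t 29.78 tcp [0.594  0.166  0.1444] yaw(z) -0.0735 tilt -1.000 F [-0.5  0.5  0.8] M [-0.04  0.09  0.01] w 0.0442 q1 0.083 q6 0.156
```

```bash

python3 -m creep '[0.0003,0,-0.03,0,0.5, 0,0,-0.02,0,0.5, 0,0,-0.014,0,0.5, 0,0,0,0,0.3, 0,0,0,0,0.2]'
python3 -m creep '[0,0,0,0,0, 0,0,0,0,0, 0,0,0,0,0, 0,0,0,0,0]'
python3 -c "
from h import *
st()"
python3 -m creep '[0,0,0,-0.08,0, 0,0,0,-0.08,0, 0,0,0,-0.08,0, 0,0,0,-0.08,0, 0,0,0,-0.08,0]'
python3 -c "
from h import *
st()"
python3 -m creep '[0,0,0,-0.08,0, 0,0,0,-0.08,0, 0,0,0,-0.08,0, 0,0,0,-0.08,0, 0,0,0,-0.08,0]'
python3 -c "
from h import *
st()"
```

```text
time_s: 30.2
tcp_pos: [0.5944, 0.1661, 0.0807]
eef_rot: [-0.482, 0.518, -0.517, 0.482]
force: [0.7, 0.7, 0.8]
gripper_width: 0.0328
time_s: 30.53
tcp_pos: [0.5945, 0.1661, 0.0819]
eef_rot: [-0.482, 0.517, -0.517, 0.482]
force: [-5.4, 0.5, 6.4]
gripper_width: 0.0159
t 30.53 tcp [0.5945 0.1661 0.0819] yaw(z) -0.0703 tilt -1.000 F [-5.4  0.5  6.4] M [-0.11  0.93 -0.09] w 0.0159 q1 0.083 q6 0.153
time_s: 30.95
tcp_pos: [0.5945, 0.1661, 0.0819]
eef_rot: [0.369, -0.603, 0.603, -0.369]
force: [-4.1, -0.7, 5.8]
gripper_width: 0.0156
t 30.95 tcp [0.5945 0.1661 0.0819] yaw(z) -0.4736 tilt -1.000 F [-4.1 -0.7  5.8] M [-0.12  0.93  0.21] w 0.0156 q1 0.083 q6 0.557
time_s: 31.37
tcp_pos: [0.5946, 0.1661, 0.0819]
eef_rot: [0.241, -0.665, 0.665, -0.242]
force: [-5.0, -0.9, 5.6]
gripper_width: 0.0155
t 31.37 tcp [0.5946 0.1661 0.0819] yaw(z) -0.8736 tilt -1.000 F [-5.  -0.9  5.6] M [-0.12  0.9   0.27] w 0.0155 q1 0.083 q6 0.957
```

```bash

python3 -m creep '[-0.0005,0,0,-0.06,0, 0,0,0,-0.06,0, 0,0,0,-0.06,0, 0,0,0,-0.06,0, 0,0,0,0,0]'
python3 -c "
from h import *
st()"
python3 -m creep '[0,0,0,-0.06,0, 0,0,0,-0.06,0, 0,0,0,-0.06,0, 0,0,0,-0.06,0, 0,0,0,0,0]'
python3 -c "
from h import *
st()"
python3 -m creep '[0,0,0,-0.06,0, 0,0,0,-0.06,0, 0,0,0,-0.06,0, 0,0,0,-0.06,0, 0,0,0,0,0]'
python3 -c "
from h import *
st()"
```

```text
time_s: 31.78
tcp_pos: [0.5949, 0.1662, 0.0819]
eef_rot: [0.16, -0.688, 0.689, -0.162]
force: [0.2, 0.9, 4.2]
gripper_width: 0.0165
t 31.78 tcp [0.5949 0.1662 0.0819] yaw(z) -1.1109 tilt -1.000 F [0.2 0.9 4.2] M [0.21 0.05 0.64] w 0.0165 q1 0.083 q6 1.194
time_s: 32.2
tcp_pos: [0.595, 0.1661, 0.0819]
eef_rot: [0.077, -0.703, 0.703, -0.079]
force: [-0.1, 0.6, 5.4]
gripper_width: 0.0165
t 32.20 tcp [0.595  0.1661 0.0819] yaw(z) -1.3499 tilt -1.000 F [-0.1  0.6  5.4] M [0.13 0.08 0.62] w 0.0165 q1 0.083 q6 1.433
time_s: 32.62
tcp_pos: [0.5951, 0.166, 0.0819]
eef_rot: [-0.008, -0.707, 0.707, 0.006]
force: [-0.1, 0.0, 5.6]
gripper_width: 0.0165
t 32.62 tcp [0.5951 0.166  0.0819] yaw(z) -1.5895 tilt -1.000 F [-0.1  0.   5.6] M [-0.02 -0.02  0.55] w 0.0165 q1 0.083 q6 1.672
```

```bash

python3 -m creep '[0,0,0,-0.05,0, 0,0,0,-0.05,0, 0,0,0,0,0]'
python3 -c "
from h import *
st()"
python3 -m creep '[0,0,0,0,0.4, 0,0,0,0,0.5, 0,0,0,0,0.5, 0,0,0.03,0,0.5, 0,0,0.03,0,0.5]'
python3 -m creep '[0,0,0.04,0,0.8, -0.01,-0.04,0.01,0,0.8, -0.01,-0.04,0,0,0.8, -0.01,-0.04,0,0,0.8, -0.01,-0.04,0,0,0.8]'
python3 -m creep '[-0.01,-0.04,0,0,0.8, -0.01,-0.03,0,0,0.8, 0,0,0,0,0.8]'
python3 -c "
from chk import *
chk({'wide':(.498,.175,-.07)},name='c4.png',z0=.01)
chk({'narrow':(.47,.0318,.14)},cams=('scene',),z0=.01)
chk({'middle':P0['middle']},name='c5.png')
im=crop('scene',215,150,345,250,'p5.png')
"
```

```text
time_s: 32.87
tcp_pos: [0.5951, 0.1659, 0.0819]
eef_rot: [0.043, 0.706, -0.706, -0.041]
force: [1.3, 0.2, 6.2]
gripper_width: 0.0166
t 32.87 tcp [0.5951 0.1659 0.0819] yaw(z) -1.6892 tilt -1.000 F [1.3 0.2 6.2] M [-0.01 -0.04  0.46] w 0.0166 q1 0.083 q6 1.772
time_s: 33.28
tcp_pos: [0.5932, 0.1658, 0.1397]
eef_rot: [-0.04, -0.706, 0.706, 0.043]
force: [0.5, -0.1, 0.1]
gripper_width: 0.0439
time_s: 33.7
tcp_pos: [0.5535, 0.0053, 0.1905]
eef_rot: [0.042, 0.706, -0.706, -0.042]
force: [1.4, -0.0, -0.0]
gripper_width: 0.0703
time_s: 33.95
tcp_pos: [0.533, -0.0678, 0.1903]
eef_rot: [-0.043, -0.705, 0.706, 0.044]
force: [-0.2, -0.0, 0.2]
gripper_width: 0.0706
t 33.95 tcp [ 0.533  -0.0678  0.1903] yaw(z) -1.6943 tilt -1.000 F [-0.2 -0.   0.2] M [0.03 0.14 0.03] w 0.0706 q1 -0.344 q6 1.350
wide top [ 0.4991  0.1752 -0.0195] -53.8
wide scene [5.114e-01 1.753e-01 3.000e-04] -57.1
wide avg corrected [ 0.5045  0.1732 -0.0096]
narrow scene [0.4831 0.0345 0.1557] -32.7
narrow avg corrected [0.4824 0.0325 0.1557]
middle top [ 0.4216 -0.3128  0.0986] -79.4
middle scene [ 0.4256 -0.3147  0.087 ] -26.9
middle avg corrected [ 0.4229 -0.3158  0.0928]
```

View pics/p5.png

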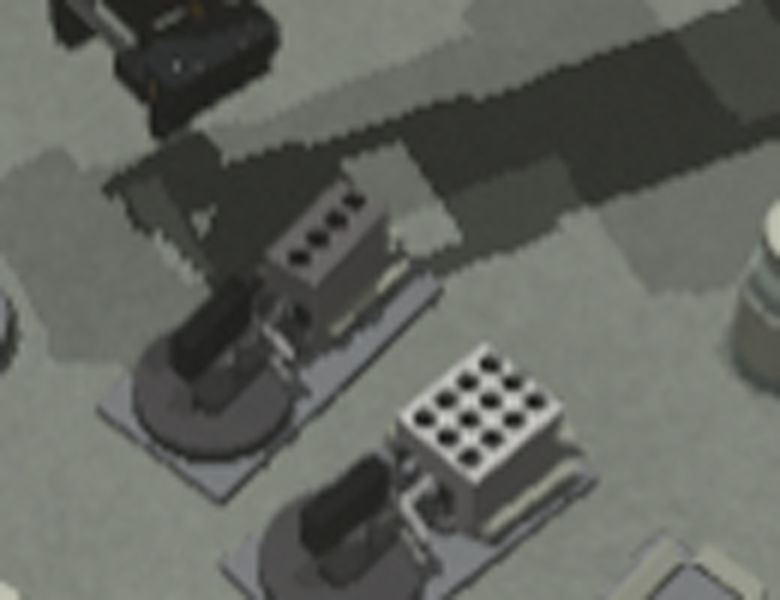

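View pics/c5.png

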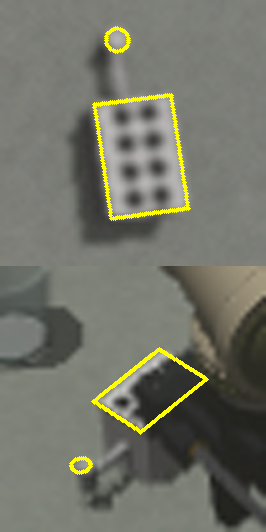

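```bash

python3 -m creep '[-0.0159,-0.0352,0,0.032,0.8, -0.0159,-0.0352,0,0.032,0.8, -0.0159,-0.0352,0,0.032,0.8, -0.0159,-0.0352,0,0.032,0.8, -0.0159,-0.0352,0,0.032,0.8]' >/dev/null
python3 -m creep '[-0.0159,-0.0352,0,0.032,0.8, -0.0159,-0.0352,0,0.032,0.8, 0,0,-0.03,0,0.8, 0,0,0,0,0.8, 0,0,0,0,0.8]' 
python3 -c "
from h import *
st()"
```

```text
time_s: 35.33
tcp_pos: [0.4228, -0.309, 0.1598]
eef_rot: [-0.038, 0.707, -0.705, 0.036]
force: [0.6, 0.8, 0.8]
gripper_width: 0.0707
t 35.33 tcp [ 0.4228 -0.309   0.1598] yaw(z) -1.4663 tilt -1.000 F [0.6 0.8 0.8] M [-0.    0.14  0.01] w 0.0707 q1 -0.855 q6 0.611
```

```bash

python3 -m creep '[-0.0009,-0.0055,-0.03,-0.004,0.8, 0,0,-0.035,0,0.8, 0,0,-0.03,0,0.8, 0,0,-0.015,0,0.8, 0,0,-0.009,0,0.8]'
python3 -m creep '[0,0,0,0,0.8, 0,0,0,0,0.8]'
python3 -c "
from h import *
st()"
python3 -m creep '[0,0,0,0,0.6, 0,0,0,0,0.5, 0,0,0,0,0, 0,0,0,0,0, 0,0,0,0,0]'
python3 -c "
from h import *
st()"
```

```text
time_s: 35.75
tcp_pos: [0.4228, -0.3139, 0.0406]
eef_rot: [-0.037, 0.707, -0.706, 0.036]
force: [0.5, -0.6, 0.6]
gripper_width: 0.0707
time_s: 35.92
tcp_pos: [0.4231, -0.3152, 0.0427]
eef_rot: [0.036, -0.706, 0.707, -0.036]
force: [0.2, -0.2, 1.4]
gripper_width: 0.0707
t 35.92 tcp [ 0.4231 -0.3152  0.0427] yaw(z) -1.4689 tilt -1.000 F [ 0.2 -0.2  1.4] M [ 0.    0.15 -0.02] w 0.0707 q1 -0.863 q6 0.606
time_s: 36.33
tcp_pos: [0.4225, -0.3154, 0.0422]
eef_rot: [0.035, -0.706, 0.706, -0.036]
force: [-0.6, 2.5, 6.4]
gripper_width: 0.0476
t 36.33 tcp [ 0.4225 -0.3154  0.0422] yaw(z) -1.4700 tilt -1.000 F [-0.6  2.5  6.4] M [0.31 0.26 0.03] w 0.0476 q1 -0.864 q6 0.606
```

```bash

python3 -m creep '[0,0,0.035,0,0, 0,0,0.035,0,0, 0,0,0.035,0,0, 0.004,0.0355,0.03,-0.003,0, 0.004,0.0355,0.003,-0.003,0]'
python3 -m creep '[0.004,0.0355,0,-0.003,0, 0.004,0.0355,0,-0.003,0, 0.004,0.0355,0,-0.003,0, 0.004,0.0355,0,-0.003,0, 0.004,0.0355,0,-0.003,0]'
python3 -m creep '[0.004,0.0355,0,-0.003,0, 0.004,0.0355,0,-0.003,0, 0.004,0.0355,0,-0.003,0, 0.004,0.0355,0,-0.003,0, 0.004,0.0355,0,-0.003,0]'
python3 -m creep '[0.004,0.0355,0,-0.003,0, 0.004,0.0355,0,-0.003,0, 0.004,0.0355,0,-0.003,0, 0.004,0.0355,0,-0.003,0, 0.004,0.0355,0,-0.003,0]'
python3 -m creep '[0.003,0.0355,0,-0.003,0, 0,0,0,0,0, 0,0,0,0,0, 0,0,0,0,0]'
python3 -c "
from h import *
st()"
```

```text
time_s: 36.75
tcp_pos: [0.4308, -0.2495, 0.1806]
eef_rot: [0.031, -0.704, 0.708, -0.034]
force: [2.2, 0.2, -1.0]
gripper_width: 0.0481
time_s: 37.17
tcp_pos: [0.4493, -0.0688, 0.1761]
eef_rot: [-0.028, 0.707, -0.706, 0.028]
force: [0.6, 0.6, -3.5]
gripper_width: 0.048
time_s: 37.58
tcp_pos: [0.4693, 0.1088, 0.176]
eef_rot: [-0.023, 0.707, -0.707, 0.023]
force: [1.8, -1.0, -3.9]
gripper_width: 0.048
time_s: 38.0
tcp_pos: [0.4893, 0.2863, 0.1758]
eef_rot: [0.018, -0.707, 0.707, -0.017]
force: [0.5, -0.5, -2.3]
gripper_width: 0.0476
time_s: 38.33
tcp_pos: [0.4924, 0.3195, 0.1756]
eef_rot: [0.017, -0.707, 0.707, -0.016]
force: [0.7, -0.3, -2.1]
gripper_width: 0.0477
t 38.33 tcp [0.4924 0.3195 0.1756] yaw(z) -1.5239 tilt -1.000 F [ 0.7 -0.3 -2.1] M [-0.01  0.17 -0.07] w 0.0477 q1 0.376 q6 1.900
```

```bash

python3 -m creep '[0.0008,0.0036,-0.03,0,0, 0,0,-0.03,0,0, 0,0,-0.025,0,0, 0,0,-0.01,0,0, 0,0,0,0,0]'
python3 -m creep '[0,0,0,0,0, 0,0,0,0,0, 0,0,0,0,0]'
python3 -c "
from blk import *
s=st()
p=(*(s['tcp_pos'][:2]+[-.0005+.0022,.0022]),.047)
im=camera('scene')
q=np.vstack([proj('scene',f) for f in model(p,.048,s['tcp_pos'][2]-.0421)]);u,v=q.mean(0).astype(int)
crop('scene',u-40,v-30,u+40,v+30,'q2.png',im,q)
"
```

```text
time_s: 38.75
tcp_pos: [0.4928, 0.3221, 0.0793]
eef_rot: [0.018, -0.706, 0.708, -0.015]
force: [-0.2, 0.3, -2.4]
gripper_width: 0.0479
time_s: 39.0
tcp_pos: [0.4944, 0.3237, 0.083]
eef_rot: [-0.015, 0.707, -0.707, 0.017]
force: [-0.3, 0.6, -3.5]
gripper_width: 0.0475
t 39.00 tcp [0.4944 0.3237 0.083 ] yaw(z) -1.5243 tilt -1.000 F [-0.3  0.6 -3.5] M [-0.01  0.14  0.  ] w 0.0475 q1 0.382 q6 1.906
```

View pics/q2.png

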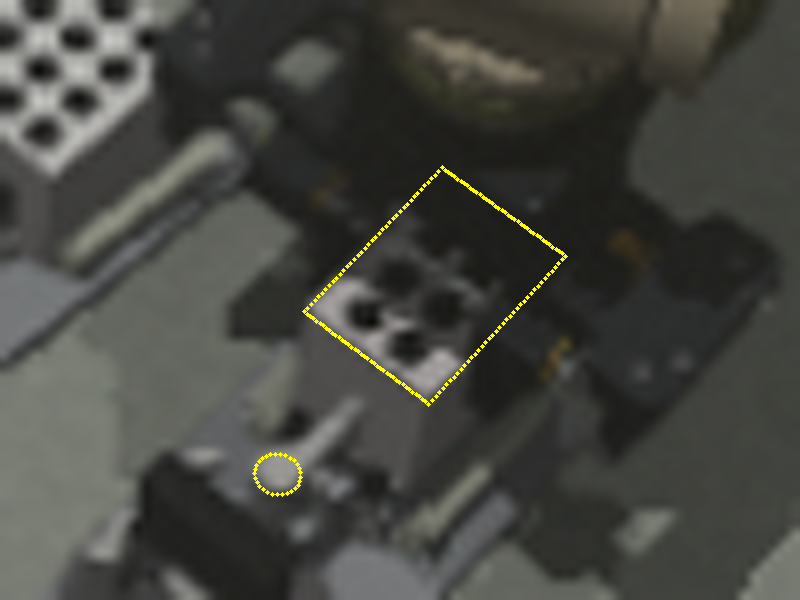

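```bash

python3 -m creep '[-0.0004,-0.0006,-0.006,0,0, 0,0,-0.006,0,0, 0,0,0,0,0, 0,0,0,0,0]'
python3 -c "
from h import *
st()"
python3 -m creep '[0,0,-0.005,0,0, 0,0,-0.005,0,0, 0,0,0,0,0, 0,0,0,0,0]'
python3 -c "
from h import *
st()"
```

```text
time_s: 39.38
tcp_pos: [0.4929, 0.3229, 0.0687]
eef_rot: [0.017, -0.707, 0.707, -0.016]
force: [0.7, -0.3, -3.2]
gripper_width: 0.0479
t 39.38 tcp [0.4929 0.3229 0.0687] yaw(z) -1.5240 tilt -1.000 F [ 0.7 -0.3 -3.2] M [ 0.    0.09 -0.02] w 0.0479 q1 0.381 q6 1.905
time_s: 39.72
tcp_pos: [0.493, 0.3229, 0.0588]
eef_rot: [0.017, -0.707, 0.707, -0.016]
force: [0.4, 1.2, -2.2]
gripper_width: 0.0477
t 39.72 tcp [0.493  0.3229 0.0588] yaw(z) -1.5240 tilt -1.000 F [ 0.4  1.2 -2.2] M [-0.01  0.17  0.02] w 0.0477 q1 0.381 q6 1.905
```

```bash

python3 -m creep '[0.0006,0.0002,-0.003,0,0, 0,0,-0.003,0,0, 0,0,0,0,0, 0,0,0,0,0]'
python3 -c "
from h import *
st()"
python3 -m creep '[0,0,-0.0015,0,0, 0,0,0,0,0, 0,0,0,0,0]'
python3 -c "
from h import *
st()"
```

```text
time_s: 40.05
tcp_pos: [0.4937, 0.3232, 0.053]
eef_rot: [0.017, -0.707, 0.707, -0.016]
force: [-0.3, -0.8, -2.3]
gripper_width: 0.0476
t 40.05 tcp [0.4937 0.3232 0.053 ] yaw(z) -1.5240 tilt -1.000 F [-0.3 -0.8 -2.3] M [0.04 0.18 0.01] w 0.0476 q1 0.381 q6 1.905
time_s: 40.3
tcp_pos: [0.494, 0.3233, 0.0522]
eef_rot: [-0.016, 0.707, -0.707, 0.017]
force: [-1.2, 0.3, 2.4]
gripper_width: 0.0475
t 40.30 tcp [0.494  0.3233 0.0522] yaw(z) -1.5239 tilt -1.000 F [-1.2  0.3  2.4] M [-0.11  0.42  0.01] w 0.0475 q1 0.381 q6 1.905
```

```bash

python3 -m creep '[0,0,0,0,0.65, 0,0,0,0,0.75, 0,0,0,0,0.75, 0,0,0.03,0,0.75, 0,0,0.03,0,0.75]'
python3 -m creep '[0,0,0.033,0,0.5, 0.008,0.0004,0,0.1185,0.5, 0.008,0.0004,0,0.1185,0.5, 0.008,0.0004,0,0.1185,0.5, 0.008,0.0004,0,0.1185,0.5]'
python3 -m creep '[0.008,0.0004,0,0.1185,0.5, 0.008,0.0004,0,0.1185,0.5, 0.008,0.0004,0,0.1185,0.5, 0.008,0.0004,0,0.1185,0.5, 0.008,0.0004,0,0.1185,0.5]'
python3 -m creep '[0.008,0.0004,0,0.1185,0.5, 0.008,0.0004,0,0.1185,0.5, 0.008,0.0004,0,0.1185,0.5, 0.0085,0.0004,0,0.1185,0.5, 0,0,0,0,0.5]'
python3 -m creep '[0,0,0,0,0.5, 0,0,0,0,0.5]'
python3 -c "
from h import *
st();crop('scene',260,190,390,290,'q3.png')"
```

```text
time_s: 40.72
tcp_pos: [0.493, 0.3228, 0.1112]
eef_rot: [0.018, -0.706, 0.707, -0.015]
force: [-1.0, 0.3, 0.6]
gripper_width: 0.0661
time_s: 41.13
tcp_pos: [0.5262, 0.3248, 0.1449]
eef_rot: [-0.184, 0.683, -0.683, 0.184]
force: [-0.4, -0.1, 0.4]
gripper_width: 0.0442
time_s: 41.55
tcp_pos: [0.5662, 0.3268, 0.1446]
eef_rot: [-0.375, 0.599, -0.599, 0.375]
force: [0.5, 0.3, 0.3]
gripper_width: 0.0442
time_s: 41.97
tcp_pos: [0.5992, 0.3281, 0.1444]
eef_rot: [-0.505, 0.495, -0.495, 0.505]
force: [-0.4, -0.3, -0.2]
gripper_width: 0.0442
time_s: 42.13
tcp_pos: [0.5979, 0.3284, 0.1446]
eef_rot: [0.503, -0.497, 0.497, -0.503]
force: [-0.5, -0.0, -0.8]
gripper_width: 0.0443
t 42.13 tcp [0.5979 0.3284 0.1446] yaw(z) 0.0132 tilt -1.000 F [-0.5 -0.  -0.8] M [-0.03  0.06  0.02] w 0.0443 q1 0.331 q6 0.318
```

View pics/q3.png

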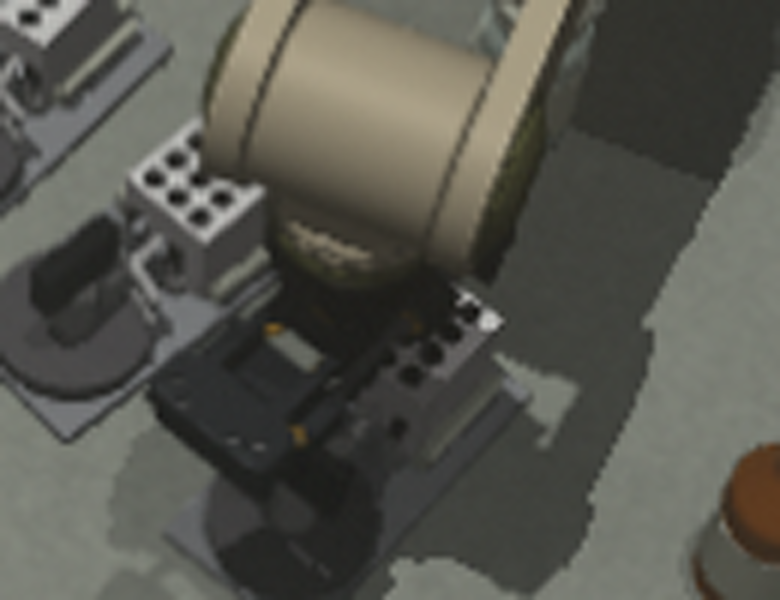

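```bash

python3 -m creep '[0.0003,0,-0.03,0,0.5, 0,0,-0.02,0,0.5, 0,0,-0.014,0,0.5, 0,0,0,0,0.3, 0,0,0,0,0.2]'
python3 -m creep '[0,0,0,0,0, 0,0,0,0,0, 0,0,0,0,0, 0,0,0,0,0]'
python3 -c "
from h import *
st()"
python3 -m creep '[0,0,0,-0.08,0, 0,0,0,-0.08,0, 0,0,0,-0.08,0, 0,0,0,-0.08,0, 0,0,0,-0.08,0]'
python3 -c "
from h import *
st()"
python3 -m creep '[0,0,0,-0.08,0, 0,0,0,-0.08,0, 0,0,0,-0.08,0, 0,0,0,-0.08,0, 0,0,0,-0.08,0]'
python3 -c "
from h import *
st()"
```

```text
time_s: 42.6
tcp_pos: [0.5982, 0.3284, 0.0808]
eef_rot: [0.504, -0.496, 0.496, -0.504]
force: [0.4, 0.4, 0.9]
gripper_width: 0.0329
time_s: 42.93
tcp_pos: [0.5983, 0.3286, 0.0822]
eef_rot: [-0.504, 0.496, -0.496, 0.504]
force: [-5.2, -0.8, 6.1]
gripper_width: 0.0158
t 42.93 tcp [0.5983 0.3286 0.0822] yaw(z) 0.0163 tilt -1.000 F [-5.2 -0.8  6.1] M [-0.28  1.   -0.04] w 0.0158 q1 0.331 q6 0.314
time_s: 43.35
tcp_pos: [0.5986, 0.3286, 0.0822]
eef_rot: [0.394, -0.587, 0.587, -0.395]
force: [-2.8, -1.9, 5.3]
gripper_width: 0.0157
t 43.35 tcp [0.5986 0.3286 0.0822] yaw(z) -0.3871 tilt -1.000 F [-2.8 -1.9  5.3] M [-0.21  0.66  0.23] w 0.0157 q1 0.331 q6 0.718
time_s: 43.77
tcp_pos: [0.5988, 0.3284, 0.0822]
eef_rot: [0.27, -0.653, 0.654, -0.27]
force: [-2.5, -2.2, 4.8]
gripper_width: 0.0158
t 43.77 tcp [0.5988 0.3284 0.0822] yaw(z) -0.7872 tilt -1.000 F [-2.5 -2.2  4.8] M [-0.31  0.61  0.3 ] w 0.0158 q1 0.331 q6 1.118
```

```bash

python3 -m creep '[-0.0004,0,0,-0.06,0, 0,0,0,-0.06,0, 0,0,0,-0.06,0, 0,0,0,-0.06,0, 0,0,0,-0.06,0]'
python3 -c "
from h import *
st()"
python3 -m creep '[0,0,0,-0.06,0, 0,0,0,-0.06,0, 0,0,0,-0.06,0, 0,0,0,-0.06,0, 0,0,0,-0.06,0]'
python3 -c "
from h import *
st()"
python3 -m creep '[0,0,0,-0.06,0, 0,0,0,-0.06,0, 0,0,0,-0.06,0, 0,0,0,0,0]'
python3 -c "
from h import *
st()"
```

```text
time_s: 44.18
tcp_pos: [0.5993, 0.3286, 0.0822]
eef_rot: [0.169, -0.686, 0.686, -0.171]
force: [2.9, -0.5, 1.9]
gripper_width: 0.0168
t 44.18 tcp [0.5993 0.3286 0.0822] yaw(z) -1.0850 tilt -1.000 F [ 2.9 -0.5  1.9] M [-0.1  -0.33  0.89] w 0.0168 q1 0.331 q6 1.416
time_s: 44.6
tcp_pos: [0.5995, 0.3282, 0.0822]
eef_rot: [0.064, -0.704, 0.704, -0.067]
force: [3.6, -2.2, 1.9]
gripper_width: 0.0172
t 44.60 tcp [0.5995 0.3282 0.0822] yaw(z) -1.3850 tilt -1.000 F [ 3.6 -2.2  1.9] M [-0.26 -0.5   0.94] w 0.0172 q1 0.330 q6 1.716
time_s: 44.93
tcp_pos: [0.5996, 0.328, 0.0822]
eef_rot: [0.0, -0.707, 0.707, -0.003]
force: [3.7, -3.0, 1.1]
gripper_width: 0.0167
t 44.93 tcp [0.5996 0.328  0.0822] yaw(z) -1.5654 tilt -1.000 F [ 3.7 -3.   1.1] M [-0.42 -0.58  0.46] w 0.0167 q1 0.330 q6 1.896
```

```bash

python3 -m creep '[0,0,0,-0.05,0, 0,0,0,0,0]'
python3 -c "
from h import *
st()"
python3 -m creep '[0,0,0,0,0.4, 0,0,0,0,0.5, 0,0,0,0,0.5, 0,0,0.03,0,0.5, 0,0,0.03,0,0.5]'
python3 -m creep '[0,0,0.03,0,1, -0.02,0.0,0.03,0,1, -0.04,0.02,0.03,0,1, -0.04,0.03,0,0,1, -0.04,0.03,0,0,1]'
python3 -m creep '[-0.04,0.03,0,0,1, -0.02,0.03,0,0,1, 0,0,0,0,1]'
python3 - <<'E'
from h import *
st()
import cv2
os=[]
for n in("top","scene"):
    im=np.mean([camera(n).astype(float) for _ in range(4)],0).clip(0,255).astype(np.uint8);np.save(n+"1.npy",im)
crop("top",125,140,310,280,"all_t.png",np.load("top1.npy"))
crop("scene",180,140,360,275,"all_s.png",np.load("scene1.npy"))
for n in("top","scene"):
  for z in(.022,.057):
    o=rect(n,np.load(n+"1.npy"),.57,.71,-.17,-.04,z,.33)
    o=(o.astype(float)*1.5).clip(0,255).astype(np.uint8)[...,::-1].copy()
    os.append(cv2.resize(o,(390,300*14//14)))
cv2.imwrite("pics/hub.png",np.vstack([np.hstack(os[:2]),np.hstack(os[2:])]))
E
```

```text
time_s: 45.1
tcp_pos: [0.5996, 0.3279, 0.0822]
eef_rot: [-0.017, -0.707, 0.707, 0.014]
force: [4.5, -3.4, 2.4]
gripper_width: 0.0165
t 45.10 tcp [0.5996 0.3279 0.0822] yaw(z) -1.6146 tilt -1.000 F [ 4.5 -3.4  2.4] M [-0.55 -0.47  0.48] w 0.0165 q1 0.330 q6 1.945
time_s: 45.52
tcp_pos: [0.5971, 0.3283, 0.1397]
eef_rot: [-0.013, -0.706, 0.707, 0.016]
force: [0.5, 0.3, 1.1]
gripper_width: 0.0437
time_s: 45.93
tcp_pos: [0.4795, 0.3944, 0.2257]
eef_rot: [0.016, 0.708, -0.706, -0.015]
force: [-0.1, 1.0, -0.2]
gripper_width: 0.0751
time_s: 46.18
tcp_pos: [0.4227, 0.4531, 0.2244]
eef_rot: [0.013, 0.708, -0.706, -0.013]
force: [-0.2, -0.2, 0.1]
gripper_width: 0.0882
t 46.18 tcp [0.4227 0.4531 0.2244] yaw(z) -1.6073 tilt -1.000 F [-0.2 -0.2  0.1] M [-0.06  0.13 -0.02] w 0.0882 q1 0.631 q6 2.238
```

View pics/all_t.png

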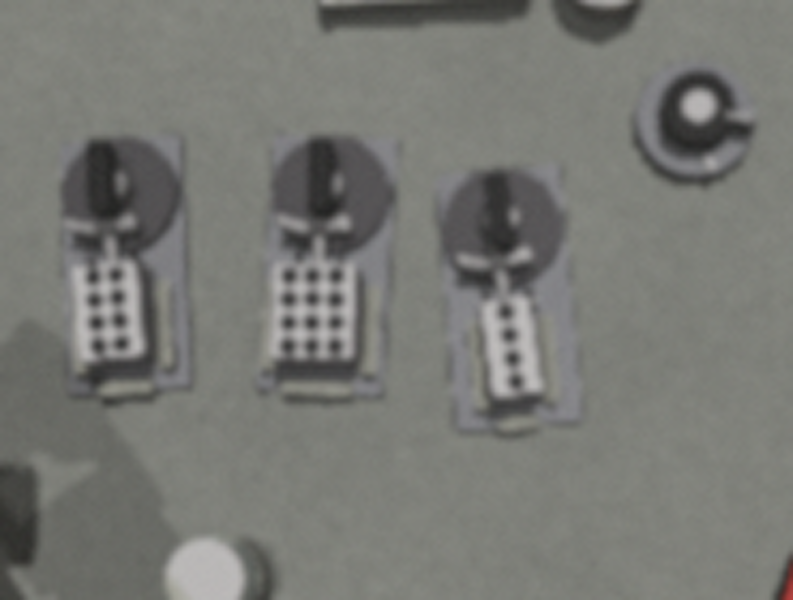

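View pics/all_s.png

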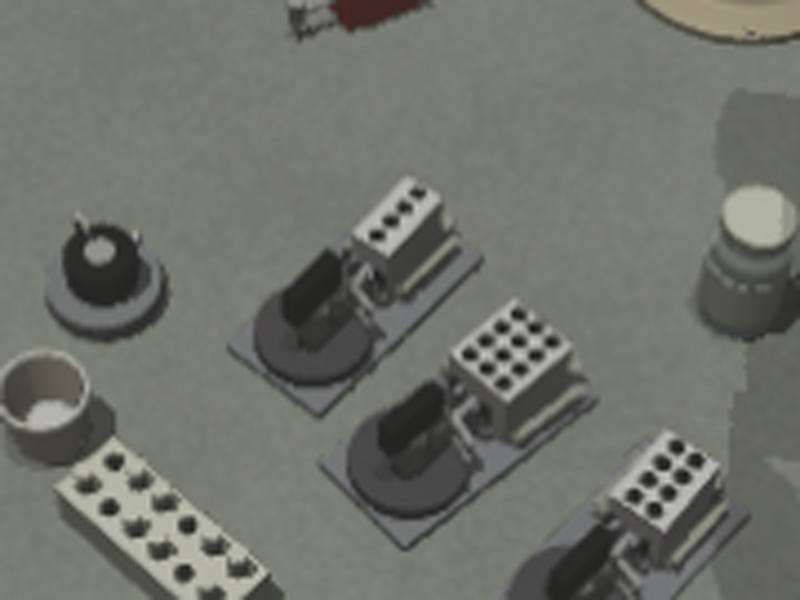

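View pics/hub.png

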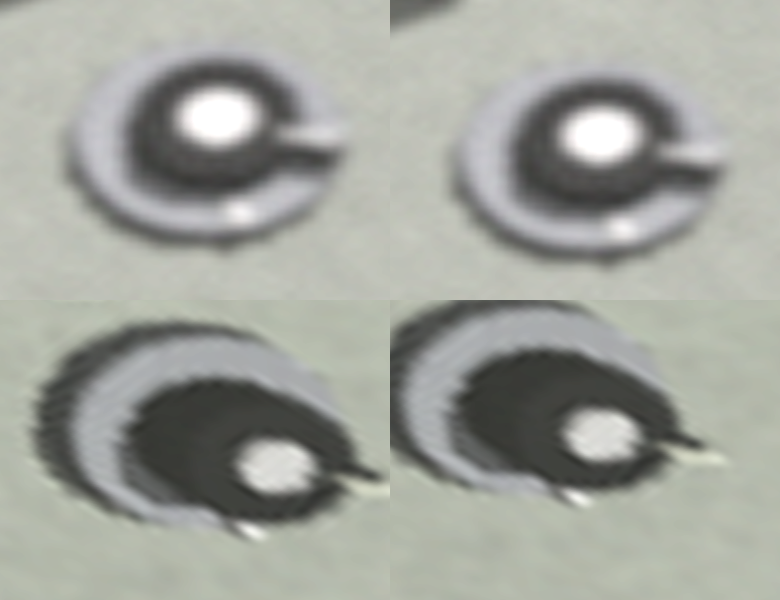

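```bash

python3 - <<'E'
from h import *
from blk import *
for d,p in(("narrow",(.4695,.0318,.137)),("middle",(.503,.3265,.05)),("wide",(.499,.1752,-.04))):
    for n in("top","scene"): print(d,n,[np.round(a,4) for a in fitb(n,np.load(n+"1.npy"),d,np.array(p)+([.002,.001,0] if n=="scene" else 0),.01,12)])
os=[]
for n,z in(("top",.057),("scene",.057),("top",.048),("scene",.048),("top",.026),("scene",.026)):
    o=rect(n,np.load(n+"1.npy"),.58,.70,-.17,-.04,z,.5)
    o=(o.astype(float)*1.4).clip(0,255).astype(np.uint8)[...,::-1].copy()
    os.append(cv2.resize(o,(260,240),interpolation=cv2.INTER_CUBIC))
cv2.imwrite("pics/hub2.png",np.vstack([np.hstack(os[0::2]),np.hstack(os[1::2])]))
E
```

```text
narrow top [array([0.4689, 0.0319, 0.1386]), np.float64(-68.7067)]
narrow scene [array([0.4706, 0.0325, 0.1491]), np.float64(-78.9342)]
middle top [array([0.5012, 0.3258, 0.1137]), np.float64(-71.2039)]
middle scene [array([0.5036, 0.3256, 0.1064]), np.float64(-69.5719)]
wide top [array([ 0.499 ,  0.1752, -0.0163]), np.float64(-54.4381)]
wide scene [array([ 0.5   ,  0.1755, -0.0093]), np.float64(-53.536)]
```

View pics/hub2.png

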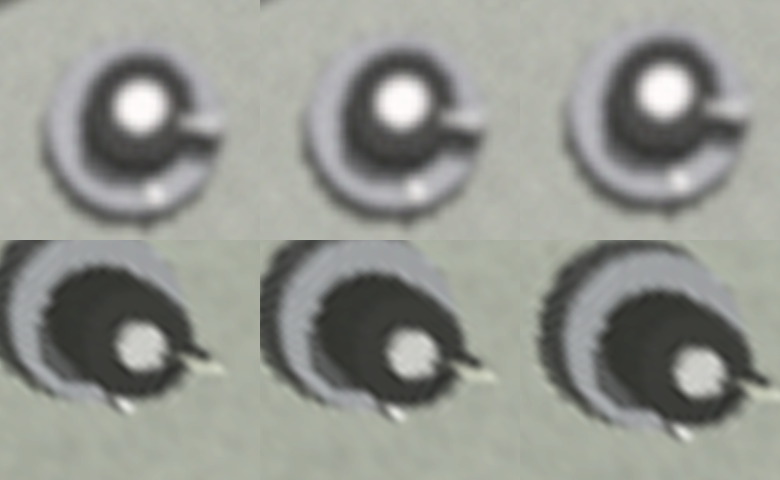

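```bash

python3 - <<'E'
from dock3 import *
import cv2
def circ(p,r,z):
    t=np.linspace(0,2*np.pi,120);return np.c_[p[0]+r*np.cos(t),p[1]+r*np.sin(t),0*t+z]
for n in("top","scene"):
    im=np.load(n+"1.npy");L=gr(im,[1/3]*3,.8);Bg=gr(im,[-.5,-.5,1])
    r=mn(lambda p:edge(n,Bg,circ(p,.046,.022),1),[.645,-.109],[.006,.006],10);print(n,"hub",np.round(r.x,4),round(r.fun,2))
    for z in(.057,.062):
        r=mn(lambda p:edge(n,L,circ(p[:2],p[2],z),1),[.6465,-.11,.013],[.004,.004,.002],10);print(n,"white disc",z,np.round(r.x,4),round(r.fun,2))
    r=mn(lambda p:-edge(n,L,circ(p,.028,.057),1),[.6455,-.109],[.004,.004],10);print(n,"collar",np.round(r.x,4),round(r.fun,2))
    u,v=proj(n,[.64,-.11,.04])[0].astype(int)
    i2=(im.astype(float)*1.5).clip(0,255).astype(np.uint8)
    crop(n,u-20,v-15,u+20,v+15,f"hz_{n}.png",i2)
E
```

```text
top hub [ 0.6448 -0.1097] -2.08
top white disc 0.057 [ 0.6467 -0.1101  0.0121] -33.12
top white disc 0.062 [ 0.6454 -0.1097  0.0121] -33.12
top collar [ 0.6425 -0.1089] -15.69
scene hub [ 0.6482 -0.1088] -1.85
scene white disc 0.057 [ 0.647  -0.1104  0.011 ] -31.34
scene white disc 0.062 [ 0.6491 -0.1073  0.0109] -31.34
scene collar [ 0.6485 -0.1087] -14.72
```

View pics/hz_top.png

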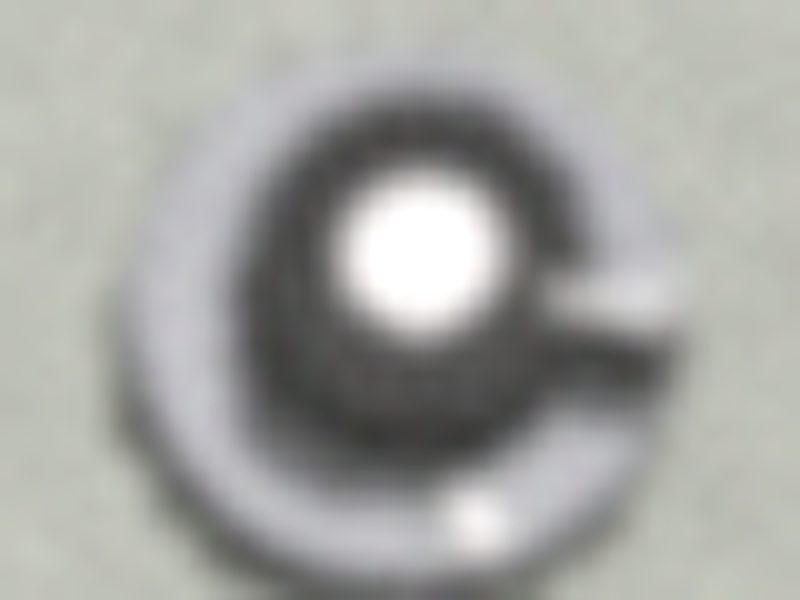

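View pics/hz_scene.png

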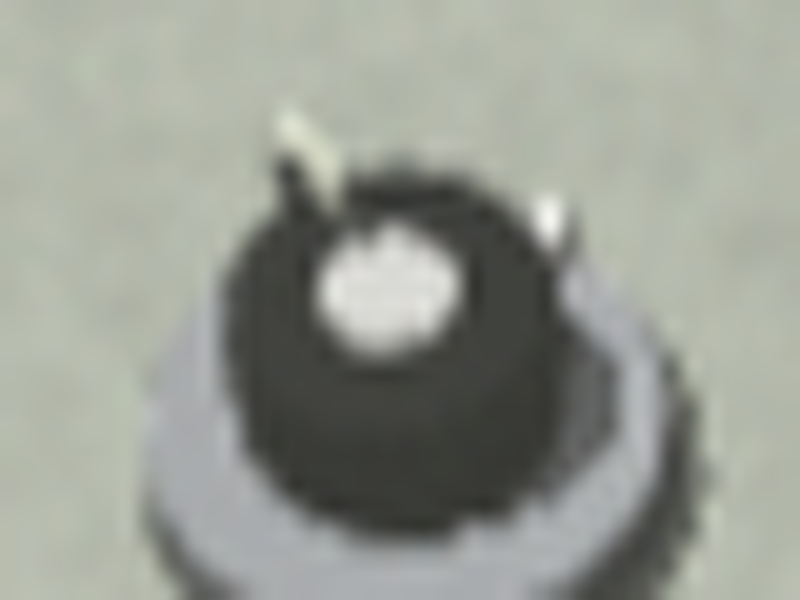

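```bash

python3 - <<'E'
from h import *
pts={"top":dict(tip=(683,298),base=(555,295),mark=(475,520)),"scene":dict(tip=(285,108),base=(333,195),mark=(550,215))}
ax={"top":np.array([.6448,-.1097]),"scene":np.array([.6482,-.1088])}
for n in pts:
    u,v=proj(n,[.64,-.11,.04])[0].astype(int)
    for k,(a,b) in pts[n].items():
        uv=(u-20+a/20-.5,v-15+b/20-.5)
        for z in((.048,) if k!="mark" else (.022,.026,.030)):
            P=unproj(n,uv,z)[0,:2];d=P-ax[n];print(n,k,z,np.round(P,4),"r",round(np.hypot(*d),4),"ang",round(np.arctan2(d[1],d[0])%(2*np.pi),3))
    q=pts[n]
    A=[unproj(n,(u-20+q[k][0]/20-.5,v-15+q[k][1]/20-.5),.048)[0,:2] for k in("base","tip")];d=A[1]-A[0];print("line dir",np.arctan2(d[1],d[0])%(2*np.pi))
E
```

```text
top tip 0.048 [ 0.6409 -0.1523] r 0.0428 ang 4.62
top base 0.048 [ 0.6418 -0.1318] r 0.0223 ang 4.578
top mark 0.022 [ 0.6109 -0.1196] r 0.0353 ang 3.426
top mark 0.026 [ 0.6101 -0.1193] r 0.036 ang 3.411
top mark 0.03 [ 0.6092 -0.119 ] r 0.0368 ang 3.397
line dir 4.666162130878206
scene tip 0.048 [ 0.6302 -0.1582] r 0.0526 ang 4.363
scene base 0.048 [ 0.6366 -0.1381] r 0.0315 ang 4.335
scene mark 0.022 [ 0.6013 -0.1245] r 0.0494 ang 3.465
scene mark 0.026 [ 0.6031 -0.1221] r 0.047 ang 3.428
scene mark 0.03 [ 0.6049 -0.1196] r 0.0446 ang 3.387
line dir 4.4059011524521505
```

```bash

python3 - <<'E'
from h import *
pts={"top":dict(tip=(683,298),base=(555,295),mark=(475,520)),"scene":dict(tip=(285,108),base=(333,195),mark=(550,215))}
ax={"top":np.array([.6448,-.1097]),"scene":np.array([.6482,-.1088])}
for k in("tip","base","mark"):
  for z in np.arange(.02,.07,.006):
    o=[]
    for n in pts:
        u,v=proj(n,[.64,-.11,.04])[0].astype(int);a,b=pts[n][k]
        d=unproj(n,(u-20+a/20-.5,v-15+b/20-.5),z)[0,:2]-ax[n];o+=[round(np.hypot(*d),4),round(np.arctan2(d[1],d[0])%(2*np.pi),3)]
    print(k,round(z,3),o)
E
```

```text
tip 0.02 [np.float64(0.0454), np.float64(4.772), np.float64(0.0739), np.float64(4.294)]
tip 0.026 [np.float64(0.0447), np.float64(4.741), np.float64(0.0693), np.float64(4.305)]
tip 0.032 [np.float64(0.0441), np.float64(4.709), np.float64(0.0647), np.float64(4.318)]
tip 0.038 [np.float64(0.0436), np.float64(4.677), np.float64(0.0601), np.float64(4.333)]
tip 0.044 [np.float64(0.0431), np.float64(4.643), np.float64(0.0556), np.float64(4.35)]
tip 0.05 [np.float64(0.0426), np.float64(4.609), np.float64(0.0511), np.float64(4.37)]
tip 0.056 [np.float64(0.0422), np.float64(4.574), np.float64(0.0465), np.float64(4.395)]
tip 0.062 [np.float64(0.0419), np.float64(4.538), np.float64(0.0421), np.float64(4.424)]
tip 0.068 [np.float64(0.0416), np.float64(4.502), np.float64(0.0376), np.float64(4.461)]
base 0.02 [np.float64(0.0247), np.float64(4.862), np.float64(0.0526), np.float64(4.248)]
base 0.026 [np.float64(0.0241), np.float64(4.806), np.float64(0.048), np.float64(4.26)]
base 0.032 [np.float64(0.0235), np.float64(4.748), np.float64(0.0435), np.float64(4.275)]
base 0.038 [np.float64(0.023), np.fl
[... 599 characters left out ...]
p.float64(0.036), np.float64(3.411), np.float64(0.047), np.float64(3.428)]
mark 0.032 [np.float64(0.0371), np.float64(3.391), np.float64(0.0435), np.float64(3.365)]
mark 0.038 [np.float64(0.0383), np.float64(3.371), np.float64(0.0402), np.float64(3.29)]
mark 0.044 [np.float64(0.0394), np.float64(3.353), np.float64(0.0372), np.float64(3.203)]
mark 0.05 [np.float64(0.0406), np.float64(3.336), np.float64(0.0344), np.float64(3.102)]
mark 0.056 [np.float64(0.0418), np.float64(3.319), np.float64(0.0321), np.float64(2.985)]
mark 0.062 [np.float64(0.043), np.float64(3.304), np.float64(0.0304), np.float64(2.852)]
mark 0.068 [np.float64(0.0442), np.float64(3.29), np.float64(0.0292), np.float64(2.705)]
```

```bash

python3 -m creep '[0.014,-0.0353,0,0.085,1, 0.014,-0.0353,0,0.085,1, 0.014,-0.0353,0,0.085,1, 0.014,-0.0353,0,0.085,1, 0.014,-0.0353,0,0.085,1]' >/dev/null
python3 -m creep '[0.014,-0.0353,0,0.085,1, 0.014,-0.0353,0,0.085,1, 0.014,-0.0353,0,0.085,1, 0.014,-0.0353,0,0.085,1, 0.014,-0.0353,0,0.085,1]' >/dev/null
python3 -m creep '[0.014,-0.0353,0,0.085,1, 0.014,-0.0353,0,0.085,1, 0.014,-0.0353,0,0.085,1, 0.014,-0.0353,0,0.085,1, 0.014,-0.0353,0,0.085,1]' >/dev/null
python3 -m creep '[0.013,-0.0349,0,0.082,1, 0,0,-0.03,0,1, 0,0,-0.03,0,1, 0,0,0,0,1, 0,0,0,0,1]' >/dev/null
python3 -c "
from h import *
st()"
```

```text
t 48.25 tcp [ 0.6497 -0.1159  0.1633] yaw(z) -0.2573 tilt -1.000 F [0.6 0.8 0.9] M [-0.05  0.17 -0.01] w 0.0882 q1 -0.354 q6 -0.096
```

```bash

python3 -m creep '[-0.0039,0.0046,-0.03,0,1, 0,0,-0.03,0,1, 0,0,-0.02,0,1, 0,0,-0.01,0,1, 0,0,0,0,1]'
python3 -m creep '[0,0,0,0,1, 0,0,0,0,1]'
python3 -c "
from h import *
st();crop('top',250,135,330,195,'k1.png');crop('scene',170,165,240,217,'k2.png')"
```

```text
time_s: 48.67
tcp_pos: [0.6463, -0.1108, 0.0738]
eef_rot: [-0.432, 0.56, -0.56, 0.432]
force: [1.0, -0.1, -0.2]
gripper_width: 0.088
time_s: 48.83
tcp_pos: [0.6474, -0.1112, 0.0764]
eef_rot: [0.431, -0.559, 0.561, -0.433]
force: [0.4, 0.1, 0.2]
gripper_width: 0.088
t 48.83 tcp [ 0.6474 -0.1112  0.0764] yaw(z) -0.2564 tilt -1.000 F [0.4 0.1 0.2] M [-0.1   0.09  0.01] w 0.0880 q1 -0.348 q6 -0.092
```

View pics/k2.png

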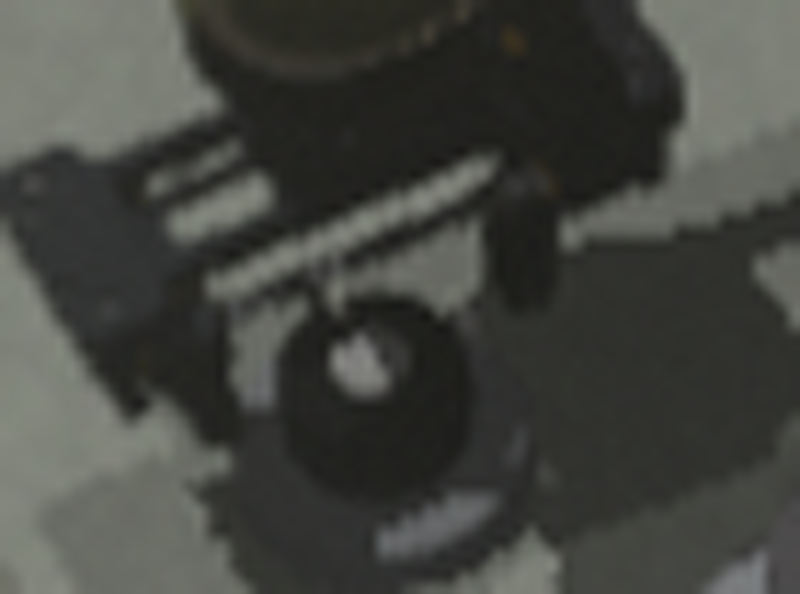

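```bash

python3 -m creep '[-0.0012,0,-0.012,0,1, 0,0,-0.011,0,1, 0,0,0,0,1, 0,0,0,0,0.8, 0,0,0,0,0.7]'
python3 -c "
from h import *
st()"
python3 -m creep '[0,0,0,0,0.65, 0,0,0,0,0, 0,0,0,0,0, 0,0,0,0,0, 0,0,0,0,0]'
python3 -c "
from h import *
st()"
```

```text
time_s: 49.35
tcp_pos: [0.6452, -0.1109, 0.0508]
eef_rot: [-0.432, 0.56, -0.56, 0.432]
force: [0.1, -0.0, 0.2]
gripper_width: 0.0771
t 49.35 tcp [ 0.6452 -0.1109  0.0508] yaw(z) -0.2565 tilt -1.000 F [ 0.1 -0.   0.2] M [-0.09  0.08 -0.01] w 0.0771 q1 -0.349 q6 -0.092
time_s: 49.77
tcp_pos: [0.6462, -0.1112, 0.0514]
eef_rot: [0.431, -0.559, 0.561, -0.433]
force: [7.2, -1.2, -3.6]
gripper_width: 0.0553
t 49.77 tcp [ 0.6462 -0.1112  0.0514] yaw(z) -0.2566 tilt -1.000 F [ 7.2 -1.2 -3.6] M [-0.14 -0.65  0.02] w 0.0553 q1 -0.349 q6 -0.092
```

```bash

python3 -m creep '[0.001,0,0,-0.1,0, 0,0,0,-0.1,0, 0,0,0,-0.1,0, 0,0,0,-0.1,0, 0,0,0,-0.1,0]'
python3 -c "
from h import *
st()"
python3 -m creep '[0,0,0,-0.1,0, 0,0,0,-0.1,0, 0,0,0,-0.1,0, 0,0,0,-0.1,0, 0,0,0,-0.1,0]'
python3 -m creep '[0,0,0,-0.05,0, 0,0,0,0,0]'
python3 -c "
from h import *
st()"
python3 -m creep '[0,0,0,0,0.7, 0,0,0,0,0.9, 0,0,0,0,1, 0,0,0,0,1, 0,0,0.03,0,1]'
python3 -m creep '[0,0,0.04,0,1, 0,0,0.04,0,1, -0.03,0.04,0.02,0,1, -0.03,0.04,0,0,1, -0.03,0.04,0,0,1]'
python3 -m creep '[-0.03,0.04,0,0,1, -0.03,0.04,0,0,1, 0,0.04,0,0,1, 0,0.04,0,0,1, 0,0,0,0,1]'
python3 - <<'E'
from h import *
st()
for n in("top","scene"):
    im=np.mean([camera(n).astype(float) for _ in range(4)],0).clip(0,255).astype(np.uint8);np.save(n+"2.npy",im)
    u,v=proj(n,[.64,-.11,.04])[0].astype(int)
    crop(n,u-20,v-15,u+20,v+15,f"hy_{n}.png",(im.astype(float)*1.5).clip(0,255).astype(np.uint8))
E
```

```text
time_s: 50.18
tcp_pos: [0.6466, -0.1114, 0.0513]
eef_rot: [0.278, -0.649, 0.65, -0.279]
force: [2.1, -2.3, -0.3]
gripper_width: 0.0554
t 50.18 tcp [ 0.6466 -0.1114  0.0513] yaw(z) -0.7613 tilt -1.000 F [ 2.1 -2.3 -0.3] M [-0.16 -0.07  0.15] w 0.0554 q1 -0.349 q6 0.413
time_s: 50.6
tcp_pos: [0.6468, -0.1117, 0.0513]
eef_rot: [0.108, -0.698, 0.699, -0.11]
force: [4.4, -3.9, -1.1]
gripper_width: 0.0558
time_s: 50.77
tcp_pos: [0.6468, -0.1117, 0.0513]
eef_rot: [0.091, -0.701, 0.702, -0.093]
force: [4.0, -3.5, -1.1]
gripper_width: 0.0549
t 50.77 tcp [ 0.6468 -0.1117  0.0513] yaw(z) -1.3099 tilt -1.000 F [ 4.  -3.5 -1.1] M [-0.22 -0.29 -0.22] w 0.0549 q1 -0.349 q6 0.961
time_s: 51.18
tcp_pos: [0.6435, -0.11, 0.0759]
eef_rot: [-0.096, 0.703, -0.699, 0.09]
force: [0.4, -0.7, -1.3]
gripper_width: 0.086
time_s: 51.6
tcp_pos: [0.5721, -0.0125, 0.1775]
eef_rot: [0.092, -0.701, 0.701, -0.094]
force: [-0.3, 1.1, -0.1]
gripper_width: 0.088
time_s: 52.02
tcp_pos: [0.5218, 0.1389, 0.1769]
eef_rot: [-0.095, 0.701, -0.7, 0.095]
force: [-0.2, 0.9, -0.1]
gripper_width: 0.0877
t 52.02 tcp [0.5218 0.1389 0.1769] yaw(z) -1.3009 tilt -1.000 F [-0.2  0.9 -0.1] M [-0.03  0.13 -0.04] w 0.0877 q1 0.042 q6 1.343
```

View pics/hy_top.png

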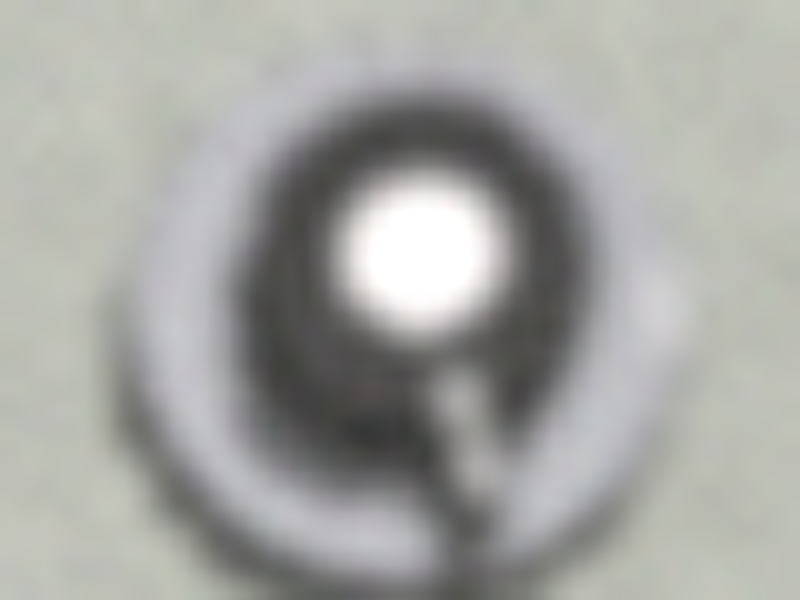

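View pics/hy_scene.png

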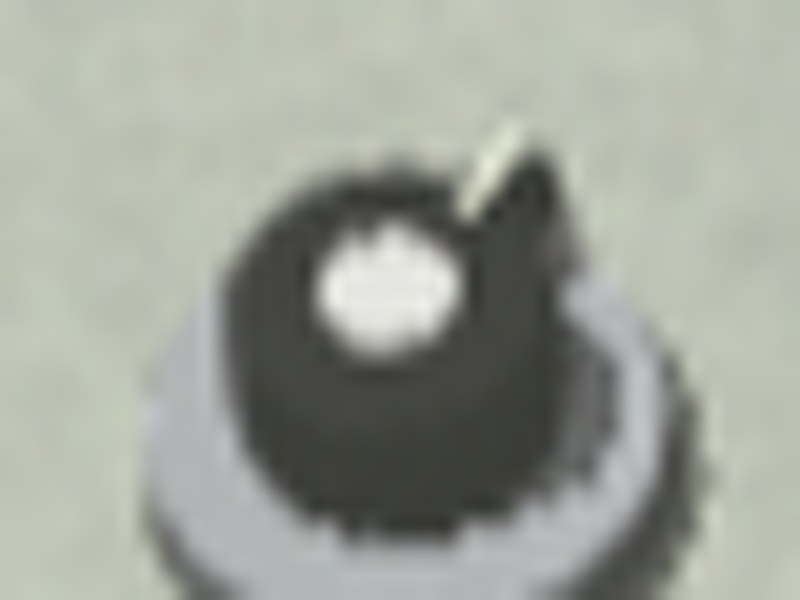

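```bash

python3 - <<'E'
from h import *
pts={"top":dict(tip=(485,492),base=(448,378),mark=(475,520)),"scene":dict(tip=(517,128),base=(467,212),mark=(550,215))}
ax={"top":np.array([.6448,-.1097]),"scene":np.array([.6482,-.1088])}
for n in pts:
    u,v=proj(n,[.64,-.11,.04])[0].astype(int)
    for k,(a,b) in pts[n].items():
      for z in((.05,.056,.06,.064) if k!="mark" else (.03,.034,.038)):
        d=unproj(n,(u-20+a/20-.5,v-15+b/20-.5),z)[0,:2]-ax[n];print(n,k,z,"r",round(np.hypot(*d),4),"ang",round(np.arctan2(d[1],d[0])%(2*np.pi),3))
# bright blob centroid of mark (before) and lug (before/after) in both
E
```

```text
top tip 0.05 r 0.0366 ang 3.407
top tip 0.056 r 0.0378 ang 3.386
top tip 0.06 r 0.0385 ang 3.373
top tip 0.064 r 0.0393 ang 3.361
top base 0.05 r 0.0172 ang 3.399
top base 0.056 r 0.0184 ang 3.358
top base 0.06 r 0.0193 ang 3.333
top base 0.064 r 0.0201 ang 3.311
top mark 0.03 r 0.0368 ang 3.397
top mark 0.034 r 0.0375 ang 3.384
top mark 0.038 r 0.0383 ang 3.371
scene tip 0.05 r 0.0459 ang 3.512
scene tip 0.056 r 0.0421 ang 3.452
scene tip 0.06 r 0.0396 ang 3.406
scene tip 0.064 r 0.0373 ang 3.354
scene base 0.05 r 0.0264 ang 3.495
scene base 0.056 r 0.0228 ang 3.381
scene base 0.06 r 0.0206 ang 3.285
scene base 0.064 r 0.0186 ang 3.167
scene mark 0.03 r 0.0446 ang 3.387
scene mark 0.034 r 0.0424 ang 3.341
scene mark 0.038 r 0.0402 ang 3.29
```

```bash

python3 - <<'E'
from h import *
L0={"top":[(683,298),(555,295)],"scene":[(285,108),(333,195)]}
L1={"top":[(485,492),(448,378)],"scene":[(517,128),(467,212)]}
M={"top":(475,520),"scene":(550,215)}
for zd in(.056,.058,.060,.063):
  for zl,zm in((.049,.025),(.055,.03),(.06,.036)):
    print(zd,zl,zm,end=" ")
    for n in M:
        c={"top":(420,250),"scene":(388,290)}[n]
        u,v=proj(n,[.64,-.11,.04])[0].astype(int)
        f=lambda p,z:unproj(n,(u-20+p[0]/20-.5,v-15+p[1]/20-.5),z)[0,:2]
        ax=f(c,zd)
        def pa(p,z):
            d=f(p,z)-ax;return "%.1f@%.3f"%(1e3*np.hypot(*d),np.arctan2(d[1],d[0])%(2*np.pi))
        print(n,"L0",pa(L0[n][0],zl),pa(L0[n][1],zl),"L1",pa(L1[n][0],zl),pa(L1[n][1],zl),"M",pa(M[n],zm),end=" | ")
    print()
E
```

```text
0.056 0.049 0.025 top L0 42.8@4.546 22.6@4.437 L1 39.2@3.384 19.8@3.355 M 38.6@3.388 | scene L0 48.9@4.383 27.9@4.366 L1 44.0@3.484 24.6@3.442 M 45.3@3.397 | 
0.056 0.055 0.03 top L0 42.5@4.510 22.6@4.370 L1 40.4@3.365 21.1@3.321 M 39.5@3.372 | scene L0 44.4@4.410 23.5@4.413 L1 40.3@3.419 21.1@3.311 M 42.4@3.340 | 
0.056 0.06 0.036 top L0 42.3@4.480 22.6@4.314 L1 41.3@3.351 22.1@3.296 M 40.7@3.354 | scene L0 40.7@4.436 19.8@4.469 L1 37.4@3.355 18.7@3.167 M 39.2@3.262 | 
0.058 0.049 0.025 top L0 42.9@4.557 22.6@4.459 L1 38.8@3.390 19.4@3.367 M 38.2@3.394 | scene L0 50.4@4.375 29.3@4.353 L1 45.3@3.503 25.7@3.478 M 46.4@3.418 | 
0.058 0.055 0.03 top L0 42.6@4.522 22.6@4.392 L1 39.9@3.371 20.6@3.332 M 39.1@3.378 | scene L0 45.8@4.400 24.9@4.395 L1 41.5@3.442 22.2@3.360 M 43.5@3.364 | 
0.058 0.06 0.036 top L0 42.3@4.492 22.6@4.336 L1 40.9@3.356 21.7@3.306 M 40.3@3.360 | scene L0 42.1@4.425 21.2@4.444 L1 38.5@3.382 19.6@3.229 M 40.2@3.290 | 
0.06 0.049 0.025 top L0 42.9@4.569 22.7@4.481 L1 38.3@3.397 18.9@3.380 M 37.7@3.401 | scene L0 51.8@4.368 30.8@4.341 L1 46.5@3.521 27.0@3.511 M 47.6@3.438 | 
0.06 0.055 0.03 top L0 42.6@4.534 22.5@4.415 L1 39.5@3.377 20.2@3.343 M 38.7@3.385 | scene L0 47.3@4.391 26.3@4.379 L1 42.7@3.463 23.3@3.403 M 44.6@3.387 | 
0.06 0.06 0.036 top L0 42.4@4.504 22.5@4.359 L1 40.4@3.362 21.2@3.316 M 39.8@3.366 | scene L0 43.5@4.415 22.7@4.423 L1 39.6@3.407 20.5@3.285 M 41.2@3.317 | 
0.063 0.049 0.025 top L0 43.1@4.587 22.7@4.515 L1 37.7@3.407 18.3@3.400 M 37.1@3.411 | scene L0 54.0@4.357 32.9@4.326 L1 48.4@3.547 28.8@3.555 M 49.3@3.466 | 
0.063 0.055 0.03 top L0 42.7@4.552 22.5@4.448 L1 38.8@3.387 19.5@3.361 M 38.0@3.395 | scene L0 49.4@4.379 28.5@4.359 L1 44.5@3.494 25.0@3.462 M 46.3@3.419 | 
0.063 0.06 0.036 top L0 42.4@4.522 22.5@4.392 L1 39.8@3.371 20.5@3.332 M 39.1@3.375 | scene L0 45.7@4.400 24.8@4.395 L1 41.3@3.442 22.1@3.360 M 42.8@3.354 |
```

```bash

python3 - <<'E'
from h import *
import cv2
a=np.load("top2.npy").astype(float).mean(2);u,v=proj("top",[.64,-.11,.04])[0].astype(int)
im=np.load("top2.npy");os=[]
# polar unwrap at z=.0225 about hub
for n,ax in(("top",(.6448,-.1097)),("scene",(.6482,-.1088))):
  for z in(.0225,.028,):
    th=np.linspace(2.8,5.4,390);r=np.linspace(.052,.024,60)
    Th,Rr=np.meshgrid(th,r)
    for k in "12":
        p=proj(n,np.c_[ax[0]+(Rr*np.cos(Th)).ravel(),ax[1]+(Rr*np.sin(Th)).ravel(),np.full(Th.size,z)]).astype(np.float32).reshape(*Th.shape,2)
        o=cv2.remap(np.load(n+k+".npy"),p[...,0],p[...,1],cv2.INTER_CUBIC)
        o=(o.astype(float)*1.6).clip(0,255).astype(np.uint8)[...,::-1].copy()
        o=cv2.resize(o,(780,140))
        for t in np.arange(2.8,5.4,.2):
            x=int((t-2.8)/2.6*780);cv2.line(o,(x,0),(x,6),(0,0,255));cv2.putText(o,f"{t:.1f}",(x+2,10),0,.3,(0,0,255))
        if z==.0225: os.append(o)
cv2.imwrite("pics/pol.png",np.vstack(os))
E
```

```text
(no output)
```

View pics/pol.png

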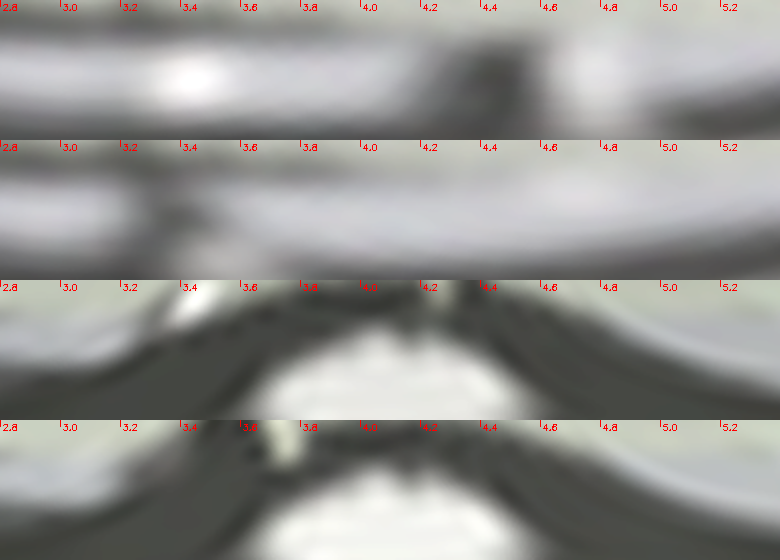

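```bash

python3 - <<'E'
from h import *
import cv2
im=(np.load("scene1.npy").astype(float)*2.2-20).clip(0,255).astype(np.uint8)
rows=[]
for d,(x,y,a) in {"narrow":(.5682,.0395,.075),"wide":(.597,.1685,-.072),"middle":(.6008,.331,.047)}.items():
    os=[]
    u,v=proj("scene",[x,y,.08])[0].astype(int)
    for phi in(None,1.4,1.57):
        q=[]
        if phi:
            c=[(-.008,-.027),(.008,-.027),(.008,.027),(-.008,.027)]
            q=np.vstack([proj("scene",T((x,y,a-phi),np.linspace((*c[i],.095),(*c[(i+1)%4],.095),10))) for i in range(4)])
        crop("scene",u-16,v-12,u+16,v+12,"_t.png",im,q,size=(264,198));os.append(cv2.imread("pics/_t.png"))
    rows.append(np.hstack(os))
cv2.imwrite("pics/cams.png",np.vstack(rows))
E
```

```text
(no output)
```

View pics/cams.png

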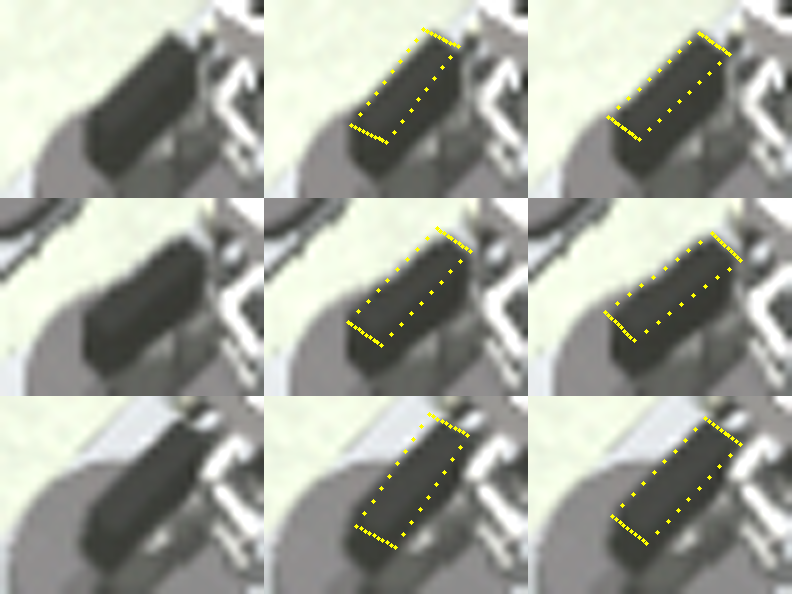

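```bash

python3 -m creep '[-0.02,0.04,0.02,0,1, -0.02,0.04,0.02,0,1, -0.02,0.04,0.02,0,1, -0.02,0.04,0,0,1, 0,0,0,0,1]'
python3 -m creep '[0,0,0,0,1, 0,0,0,0,1, 0,0,0,0,1]'
python3 - <<'E'
from h import *
import cv2
st()
for n in("top","scene"):
    im=camera(n);cv2.imwrite(f"pics/end_{n}.png",cv2.resize(im[:,:,::-1],(800,600),interpolation=cv2.INTER_CUBIC))
    d=np.abs(im.astype(int)-np.load(n+"0.npy")).max(2)>45
    print(n,d.sum())
E
```

```text
time_s: 52.83
tcp_pos: [0.4508, 0.2771, 0.2286]
eef_rot: [-0.094, 0.701, -0.7, 0.095]
force: [0.3, 0.1, 0.2]
gripper_width: 0.0878
time_s: 53.08
tcp_pos: [0.4539, 0.2715, 0.2271]
eef_rot: [0.093, -0.701, 0.701, -0.092]
force: [-0.1, -0.3, -0.1]
gripper_width: 0.088
t 53.08 tcp [0.4539 0.2715 0.2271] yaw(z) -1.3084 tilt -1.000 F [-0.1 -0.3 -0.1] M [-0.04  0.19  0.01] w 0.0880 q1 0.317 q6 1.626
top 8987
scene 21754
```

View pics/end_top.png

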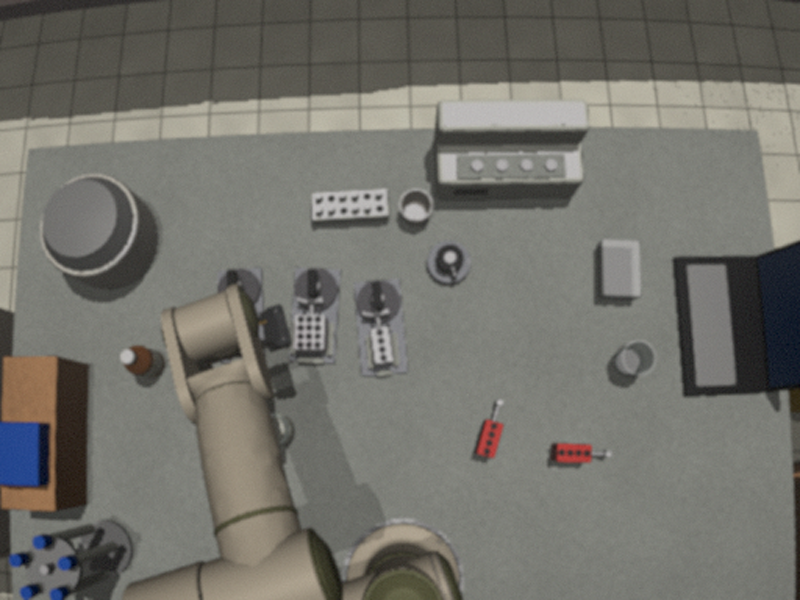

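View pics/end_scene.png

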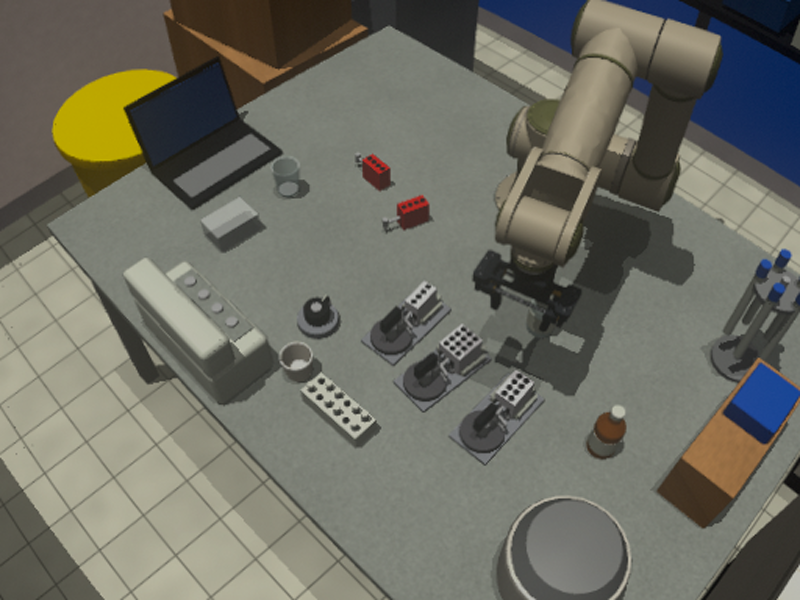

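```bash
python3 -c "
from bench import job
print(job.finish_job())"
```

```text
the job is handed in; nothing more can be done
None
```

I docked and locked all three blocks, then turned the hub collar to its locked mark and handed the job in at about 53 s of the 210 s allowed. All three blocks were on the bench, so no dock stayed empty.

- **Cams:** The middle and wide cams stood part-turned at about 0.75 and 0.85 rad. I turned both back to open before loading. The narrow cam was nearly open, so I loaded its dock as it stood.
- **Blocks:** After locking, the camera fits put each block within about 1 mm of its dock's fully drawn position. Each block sits turned by about 0.06 rad in its bay, roughly what the clearance there allows.
- **Locks:** The wings of all three cams match an angle of about 1.55 rad, above the 1.4 rad needed.
- **Collar:** I turned it by 1.05 rad. Averaged over both cameras, the lug stands over the mark to about 0.03 rad. The two cameras disagreed on the lug's angle by up to 0.1 rad, depending on the height assumed for it. This is the least certain of the checks.
- **Other things on the bench:** In the last pictures they stand where they were at the start, including the red look-alikes; the reagent jar was mostly hidden by the arm. The gripper was open and clear of everything, with no force on the wrist.

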